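Hook an instrument ledge into the slotted stand and lock it

ROBOT

A 6-joint arm with a two-finger parallel gripper is mounted at the origin on the work surface. World frame = base frame: x ahead of the robot, y to its left, z up, the work surface at z = 0. Lengths are in m, angles in rad, forces in N, time in s.
With the tool pointing down it reaches from about 0.3 to 0.95 m from the base axis. Payload 3.1 kg.
Tool frame: the origin (TCP) lies midway between the tips of the shut fingers; the grasp point (between the pads) lies 19 mm behind it (bot.grip_point_offset is the distance from the TCP to the grasp point, in m); z points along the fingers, y is the direction in which the jaws open and shut (so a half turn about z gives the same grasp; the last joint's range is limited). The gripper opens to 85 mm and grips with 20 to 120 N. Pads are 22 mm wide; open, the fingers measure 114 mm over their backs; the gripper's body (76 mm by 85 mm) begins 54 mm behind the grasp point. The pads swing forward as they close: fully open they stand 13 mm farther back than shut.
Start: joints at [1.177, 0.308, 1.634, -0, 1.2, -0.07], TCP at [0.199, 0.593, 0.231] pointing down, gripper open.
Joint ranges: [-3.06, 3.06], [-0.79, 1.96], [0.05, 2.63], [-1.19, 4.34], [0.05, 2.64], [-2.94, 2.94]. Speed limits (rad/s): [2.79, 2.79, 3.14, 3.14, 3.14, 3.14].

INTERFACE

Orientations are given as a unit quaternion [w, x, y, z].
In Python, from plant import bot, claw, camera, camera_model gives the robot as it stands. The module is installed in compiled form; this text tells all that it offers. Calls block until the motion is done:
- bot.move_to(position, orientation): joint-space move of the TCP to a pose.
- bot.move_l(position, rot=None, feed=0.15, force_limit=None): straight line of the TCP; rot=None keeps the orientation; feed is the mean speed in m/s. With force_limit (N) it stops when the force on the tool has changed by that much, and returns True; else False.
- bot.movej(angles): joint-space move.
- claw.gripper_to(opening, newtons=None): finger opening in m; newtons is the grip in N (None keeps the last); returns when the fingers have stopped.
- bot.pause(seconds).
- bot.ik(position, orientation): joint angles nearest the present ones, or None.
- bot.get_obs(): the state.
- camera(name): name is "scene" or "side" or "wrist"; returns the picture (400x640x3 uint8, red, green, blue); there is no depth.
- camera_model(name): a dict with "fov_y" (degrees; the focal length in pixels is half the picture's height over the tangent of half this angle, whatever the lens; pixels are square), "cx", "cy" (the principal point, pixels), "k1" (the pictures are not rectified: a ray, as slopes to the right and down, at radius r is drawn at 1 + k1 r^2 times it, then the intrinsics apply), "extrinsics" (4x4, takes a point from camera to world coordinates); the wrist camera has in their place "tool_from_camera" (4x4, takes a point from camera to tool coordinates, whose origin is the TCP and whose axes are the flange's). Camera axes: x right, y down, z forward; pixel columns grow to the right and rows downward; lengths in m; the calibration is good to about 2 mm. A picture is of the moment at which its call begins: read the wrist's pose just before it. camera_model takes no time and is no camera call.
A pose or a line that the arm cannot do raises bot.IKError and nothing moves.
- bot.job_done(): hands the job in, once; it reports no verdict.
The state is a dict: "t": time; "joint_positions": joint angles; "qvel": joint speeds; "joint_efforts": joint torques, N m; "eef_pos": TCP position; "ee_rot": TCP orientation; "ft_force": force on the tool from outside, world axes, zero at the start; "ft_torque": the same for the moment, N m; "finger_gap": finger opening in m.
Only numpy, scipy, OpenCV 4.12 (cv2) and the standard library are available. Lean on these libraries where they do the work, as an engineer would, in place of code of your own. Each camera call takes 0.05 s, during which the arm holds its last target.

TASK

Pick up the steel ledge bracket by its central rib, hook its two tabs into the top pair of slots in the slotted stand, and press it down with the gripper (do not let it drop) until it is fully home under the sprung bolt, level and locked. Work gently and slowly, never over 35 N on the stand, feeling for the slots rather than forcing, and leave the other things on the bench where they are.

Things in the scene. Friction and masses are not known exactly. Their poses are not given: they have to be found in the camera images.
- bracket_grip (a point): (All sizes in mm.) Steel ledge bracket, one piece of about 0.35 kg, 160 mm wide (y), lying level on its underside at the start. The point is on its upright central rib, where to grip it: rib 10 thick (y), along x from 41 ahead to 30 behind the point, top 24 above it. Ledge floor 160 x 80, 4 thick, underside 50 below the point. Axes: +x to the back (hook side), z up.
- bracket_back (a point): Point on the rear face of the bracket's back plate, level with the undersides of the tab necks; 34 behind (+x) and 5 below bracket_grip, same axes. At y = +65 and -65 an L-shaped tab, 8 wide, reaches back to x = 15.5: neck z 0 to 8, its hook (x 10.5 to 15.5) hanging to z = -18. A round lip 6 high along the plate's foot (z = -38) stands out to x = 5.
- foot: Fixed foot (200 x 200 mm plate) of the slotted stand. Origin on the bench, in the plane of the front face of the two slotted aluminium uprights, midway between them; z up; +x is the way the bracket goes in, with its axes parallel to these. Uprights at y = +65 and -65, 36 wide, web 4 thick (x 0 to 4), each with two slots 13 wide, 32 high, one above the other, 50 apart.
- slots_nominal (a point): 150 mm straight above foot's origin: nominal height of the lower edges of the top slots. Uprights were clamped by hand: the real edges lie up to 15 higher or lower (unmeasured; feel or look). Upright tops are 44 above the edges. Tabs enter with the necks' undersides 18 to 24 above the edges, until the lip meets the uprights; then drop until the necks sit on the edges.
- telltale (a joint): Brass pin on the stand (y = -28, x -16 to -6, top 39 below the slot edges); m: 0 out, 0.006 pushed down by the bracket's underside when fully home; it moves over the last 6 mm. Before that the lip must push past a sprung wedge bolt (y = 0, stands out 4, tip 33 below the slot edges): about 8 to 22 N, then a snap. Press slowly; keep under 35 N on the stand.
- screwdriver: Bystander: screwdriver with black handle lying on the bench
- wrench: Bystander: steel wrench lying on the bench
- mug: Bystander: white mug, 80 across, 90 high, origin under its centre
- tape: Bystander: grey roll of tape, 90 across, 22 high, origin under its centre
- tray: Bystander: empty grey tray 120 x 90 x 35, origin under its centre
- attenuator: Bystander: small aluminium box with two brass connectors, 78 x 40 x 28, origin under its centre
- terminator: Bystander: brass cylinder standing upright, 22 across, 30 high, origin under its centre
Things that resemble listed ones, but are neither listed nor needed, are in the scene too. What is shaped like the part that bears bracket_grip but green or red is not meant.

How it is judged:
By the outcome, as a careful person would: the job done as asked, in the order asked, and still so for the second after the job is handed in, with the robot touching nothing.
It also fails if it takes over 64 s, if anything falls off the work surface, if the arm or the gripper's body presses on something with over 40 N, if the wrist force passes 120 N, or if a joint passes its speed limit or range.

## Working session

There is one attempt and no reset: what is moved stays moved. The work goes in short steps, each a Python script; the robot and the scene stay as the last script left them, time stands still between calls to the robot, and variables do not carry over. Pictures are saved under pics/ and viewed, and the job is handed in when it is done.

```bash
mkdir -p pics; ls
python3 - <<'E'
from plant import bot,claw,camera,camera_model
import cv2,numpy as np
for n in ["scene","side","wrist"]:
    cv2.imwrite(f"pics/{n}0.png",camera(n)[:,:,::-1]); m=camera_model(n); print(n,m)
print(bot.get_obs(), bot.grip_point_offset)
E
```

```text
pics
scene {'fov_y': 49.6755240130819, 'cx': 322.8474901493086, 'cy': 194.54705528654804, 'k1': -0.10908923210925721, 'extrinsics': array([[-0.44422257,  0.61197697, -0.6543321 ,  1.14327333],
       [ 0.89577811,  0.31622461, -0.31238369,  0.2910425 ],
       [ 0.01574429, -0.72490426, -0.68866969,  0.77052781],
       [ 0.        ,  0.        ,  0.        ,  1.        ]])}
side {'fov_y': 51.99885057703229, 'cx': 324.01275793520983, 'cy': 197.62282187432126, 'k1': 0.0048433915593010055, 'extrinsics': array([[ 0.89150126, -0.2993814 ,  0.33999453,  0.14846512],
       [-0.45298171, -0.57958314,  0.6774149 , -0.69561123],
       [-0.00575032, -0.75792754, -0.6523134 ,  0.76545967],
       [ 0.        ,  0.        ,  0.        ,  1.        ]])}
wrist {'fov_y': 66.53165056760649, 'cx': 319.6672848260964, 'cy': 197.57320618080337, 'k1': -0.001932132859192257, 'tool_from_camera': array([[-6.28386514e-04, -9.46392652e-01, -3.23017883e-01,
         8.40153517e-02],
       [ 9.99999374e-01, -8.93678687e-04,  6.72980767e-04,
         5.30566640e-04],
       [-9.25578250e-04, -3.23017258e-01,  9.46392622e-01,
        -1.42869013e-01],
       [ 0.00000000e+00,  0.00000000e+00,  0.00000000e+00,
         1.00000000e+00]])}
{'t': 0.15, 'joint_positions': array([ 1.17730197e+00,  3.08836019e-01,  1.63487989e+00,  1.66631652e-05,
        1.19968399e+00, -6.97070628e-02]), 'qvel': array([-0.00147321, -0.00123007, -0.00559718, -0.00137082,  0.00093866,
        0.00161285]), 'joint_efforts': array([ 4.62289681e-04, -4.15804195e+01, -2.77147365e+01, -1.21771604e-04,
        6.08500675e-03, -1.25563696e-05]), 'eef_pos': array([0.19863085, 0.59192674, 0.23029836]), 'ee_rot': array([-2.14968426e-04,  1.61190304e-01,  9.86922930e-01, -8.77715602e-04]), 'ft_force': array([ 0.12637018, -0.45627447, -0.5960895 ]), 'ft_torque': array([0.00603507, 0.02638818, 0.04264897]), 'finger_gap': 0.08516778730456694} 0.0187
```

View pics/scene0.png

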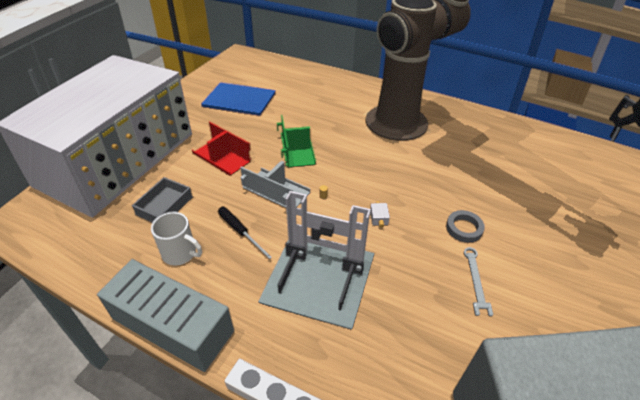

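View pics/side0.png

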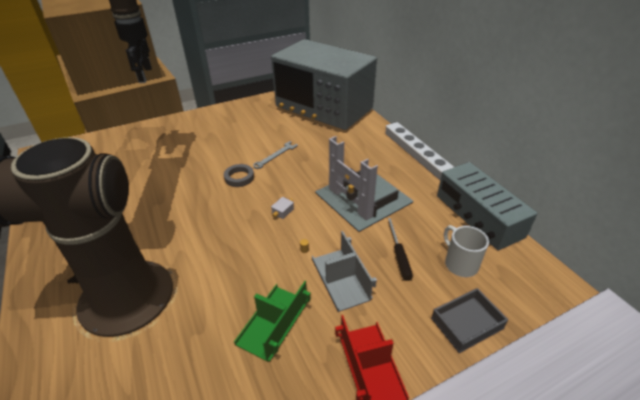

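View pics/wrist0.png

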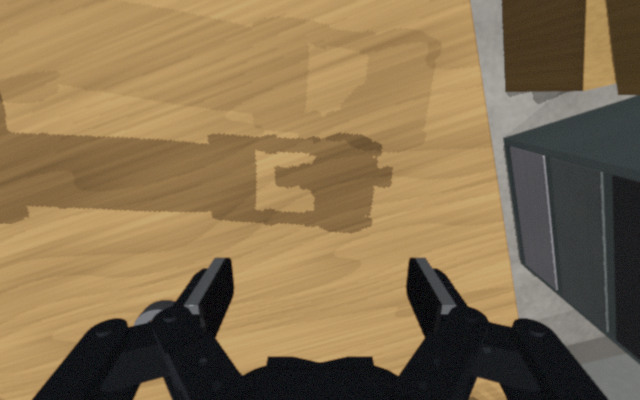

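The wrist view shows only bench. The grey bracket is at about (275,185) in scene and (343,275) in side. The stand is at about (320,250) in scene and (360,185) in side. Next I'll write helpers and zoom in.

```bash
cat > h.py <<'E'
from plant import bot,claw,camera,camera_model
import cv2,numpy as np
from scipy.spatial.transform import Rotation as R
def Rm(q): return R.from_quat([q[1],q[2],q[3],q[0]]).as_matrix()
def quat(M):
    q=R.from_matrix(M).as_quat(); return np.array([q[3],q[0],q[1],q[2]])
def ext(n,obs=None):
    m=camera_model(n)
    if n!="wrist": return m,np.array(m["extrinsics"])
    T=np.eye(4);T[:3,:3]=Rm(obs["ee_rot"]);T[:3,3]=obs["eef_pos"]
    return m,T@m["tool_from_camera"]
def ray(m,T,uv):
    f=200/np.tan(np.radians(m["fov_y"]/2))
    d=np.array([(uv[0]-m["cx"])/f,(uv[1]-m["cy"])/f]); rd=np.linalg.norm(d); r=rd
    for _ in range(20): r=rd/(1+m["k1"]*r*r)
    s=d*(r/rd if rd>0 else 1)
    return T[:3,3],T[:3,:3]@np.array([s[0],s[1],1.])
def plane(m,T,uv,z):
    o,d=ray(m,T,uv); return o+d*(z-o[2])/d[2]
def proj(m,T,p):
    f=200/np.tan(np.radians(m["fov_y"]/2))
    c=T[:3,:3].T@(np.asarray(p,float)-T[:3,3]); s=c[:2]/c[2]
    s=s*(1+m["k1"]*(s@s)); return np.array([s[0]*f+m["cx"],s[1]*f+m["cy"]])
def tri(rs):
    A=np.zeros((3,3));b=np.zeros(3)
    for o,d in rs:
        d=d/np.linalg.norm(d);P=np.eye(3)-np.outer(d,d);A+=P;b+=P@o
    p=np.linalg.solve(A,b)
    res=[np.linalg.norm((np.eye(3)-np.outer(d,d)/(d@d))@(p-o)) for o,d in rs]
    return p,res
E
python3 - <<'E'
import cv2
a=cv2.imread("pics/scene0.png"); 
cv2.imwrite("pics/scz.png",cv2.resize(a[150:330,225:395],None,fx=4,fy=4,interpolation=cv2.INTER_CUBIC)[:600,:800]) if 0 else None
cv2.imwrite("pics/scz.png",cv2.resize(a[150:270,225:385],None,fx=5,fy=5,interpolation=cv2.INTER_CUBIC))
a=cv2.imread("pics/side0.png")
cv2.imwrite("pics/sdz.png",cv2.resize(a[130:230,300:420],None,fx=6,fy=6,interpolation=cv2.INTER_CUBIC))
cv2.imwrite("pics/sdz2.png",cv2.resize(a[225:315,300:400],None,fx=6,fy=6,interpolation=cv2.INTER_CUBIC))
E
```

```text
(no output)
```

View pics/scz.png

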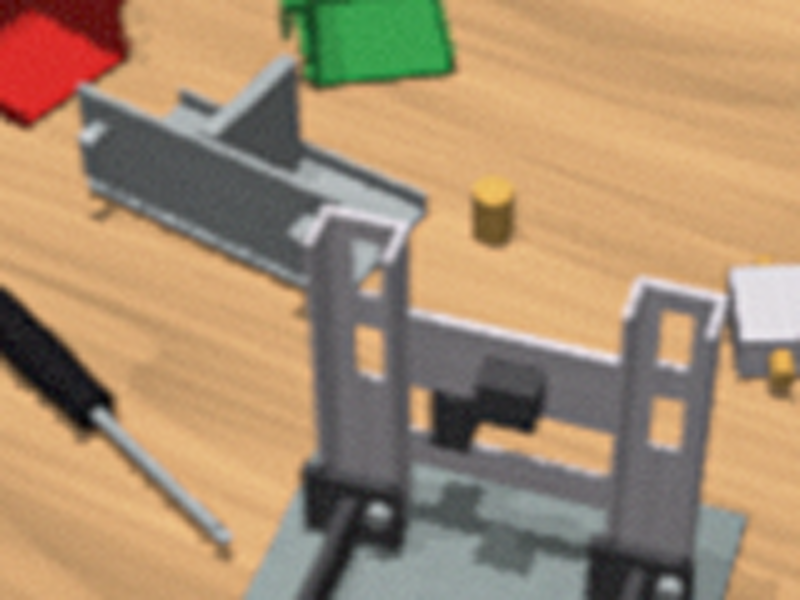

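View pics/sdz.png

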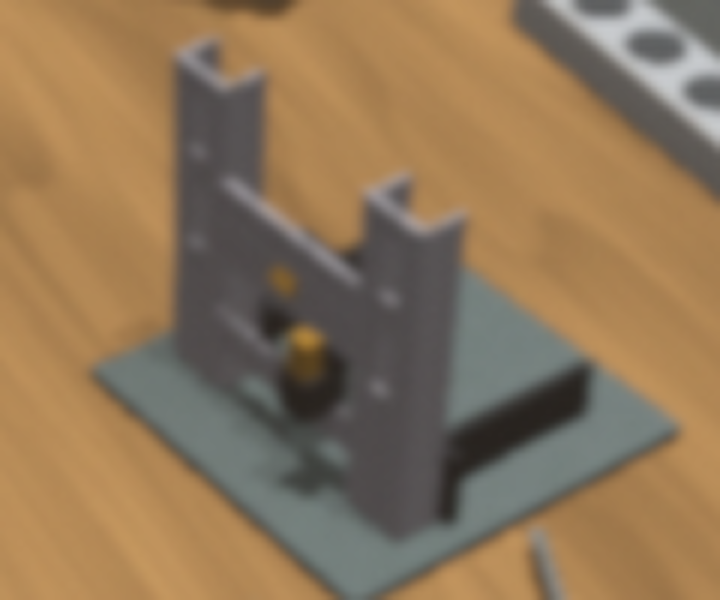

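View pics/sdz2.png

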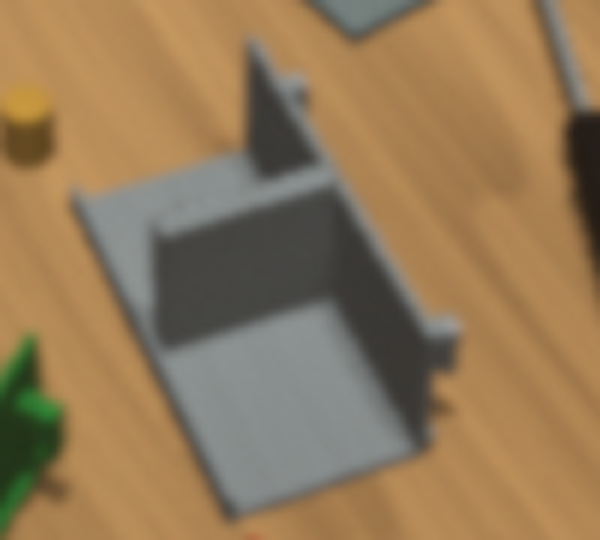

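Run:
```python
from h import *
sc=lambda u,v:(225+u/5,150+v/5); sd=lambda u,v:(300+u/6,130+v/6)
sd2=lambda u,v:(300+u/6,225+v/6)
ms,Ts=ext("scene");md,Td=ext("side")
# y order: -83,-47,47,83
S=[(323,208),(407,220),(640,279),(725,295)]; D=[(425,236),(371,194),(225,88),(178,49)]
P=[]
for s,d in zip(S,D):
    p,r=tri([ray(ms,Ts,sc(*s)),ray(md,Td,sd(*d))]); P.append(p); print(p,r)
P=np.array(P); c=P.mean(0); e=(P[2]+P[3]-P[0]-P[1])[:2]; print("ctr",c,"yaw of x",np.degrees(np.arctan2(-e[0],e[1])),np.linalg.norm(e)/2)
# bracket
for n,p,z in [("ribfront",(160,228),.074),("ribback",(328,174),.074),("fl",(76,205),0),("fr",(232,517),0),("br",(420,450),0)]:
    print(n,plane(md,Td,sd2(*p),z))
for n,p,z in [("ribfront",(290,60),.074),("backplate TL",(82,88),None)]:
    if z: print(n,plane(ms,Ts,sc(*p),z))
print(tri([ray(md,Td,sd2(160,222)),ray(ms,Ts,sc(290,60))]))
```

```text
[ 0.60191424 -0.04204953  0.17612016] [np.float64(0.000480590472848367), np.float64(0.00048059047284849363)]
[ 0.59552829 -0.00850622  0.17797911] [np.float64(0.0017399065348897502), np.float64(0.0017399065348898245)]
[0.58126823 0.08769053 0.17678292] [np.float64(0.0005833329874486215), np.float64(0.0005833329874485177)]
[0.57610555 0.1212595  0.1789722 ] [np.float64(0.00037255802623334974), np.float64(0.00037255802623331423)]
ctr [0.58870408 0.03959857 0.1774636 ] yaw of x 8.77738731634785 0.13129047673480884
ribfront [ 0.41500654 -0.17503615  0.074     ]
ribback [ 0.48232699 -0.18050058  0.074     ]
fl [ 0.41871688 -0.09297921  0.        ]
fr [ 0.40498792 -0.25104094  0.        ]
br [ 4.80441303e-01 -2.57494188e-01 -1.11022302e-16]
ribfront [ 0.42040013 -0.1682158   0.074     ]
(array([ 0.41740049, -0.17021088,  0.07103691]), [np.float64(7.983693193944612e-05), np.float64(7.983693193941516e-05)])
```

```bash
cat >> h.py <<'E'
def tool(yaw,tilt=0):
    "tool x = -X(yaw), pointing down, tilted forward (+X) by tilt; degrees"
    return quat(R.from_euler('z',yaw,degrees=True).as_matrix()@R.from_euler('y',-tilt,degrees=True).as_matrix()@np.array([[-1,0,0],[0,1,0],[0,0,-1.]]))
E
python3 - <<'E'
from h import *
y=8.8; X=np.array([np.cos(np.radians(y)),np.sin(np.radians(y)),0])
p=np.array([.589,.04,0])-X*.095; p[2]=.26
q=tool(y,30); print(Rm(q), bot.ik(p,q))
bot.move_to(p,q)
o=bot.get_obs(); im=camera("wrist"); print(o["t"],o["eef_pos"],o["ee_rot"])
np.savez("w1.npz",p=o["eef_pos"],q=o["ee_rot"]); cv2.imwrite("pics/w1.png",im[:,:,::-1])
q=tool(-5); p=np.array([.385,-.17,.25]); print(bot.ik(p,q))
bot.move_to(p,q)
o=bot.get_obs(); im=camera("wrist"); print(o["t"],o["eef_pos"],o["ee_rot"])
np.savez("w2.npz",p=o["eef_pos"],q=o["ee_rot"]); cv2.imwrite("pics/w2.png",im[:,:,::-1])
E
```

```text
[[-8.55830883e-01 -1.52985836e-01  4.94114191e-01]
 [-1.32489621e-01  9.88228381e-01  7.64929181e-02]
 [-5.00000000e-01 -6.93889390e-18 -8.66025404e-01]] [-0.12539414 -0.27988284  2.25924424  0.22421153  0.66782435 -1.99114082]
2.425 [0.49532506 0.02586287 0.26019306] [ 0.25813866 -0.07438349  0.96303213  0.02001616]
[-5.19355957e-01 -1.21926053e-01  2.06462744e+00 -4.44089210e-16
  1.19889126e+00 -2.00288582e+00]
3.3583 [ 0.38518426 -0.16924547  0.24961124] [2.14519633e-04 4.34171735e-02 9.99056853e-01 5.54341717e-04]
```

View pics/w1.png

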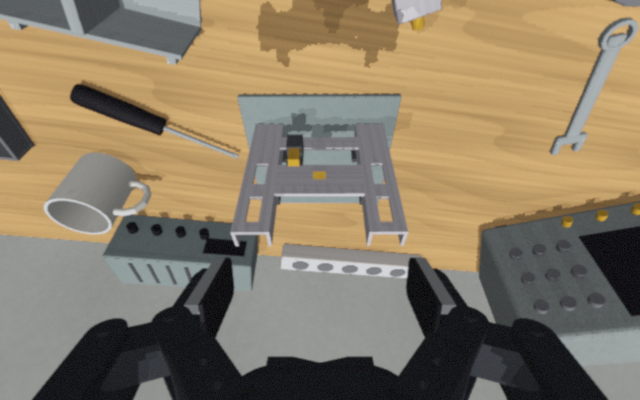

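View pics/w2.png

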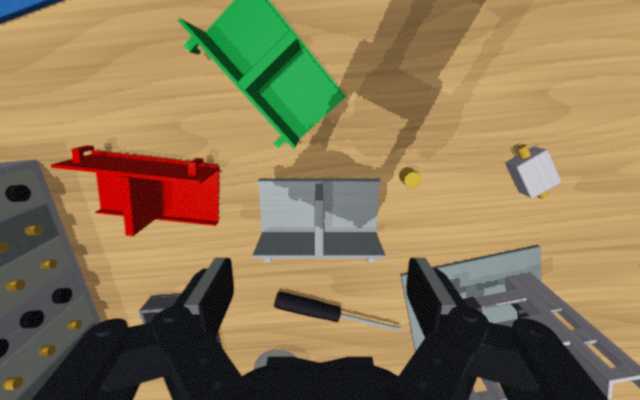

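Wrist view 1 shows both uprights from (232,235) to (408,240) with all four slots, and the pin at (295,160). In view 2 the grey bracket lies at (258-385, 178-262) with the rib at column 319. Zooming.

Run:
```python
import cv2
a=cv2.imread("pics/w1.png"); cv2.imwrite("pics/w1z.png",cv2.resize(a[120:260,220:420],None,fx=4,fy=4,interpolation=cv2.INTER_CUBIC))
a=cv2.imread("pics/w2.png"); cv2.imwrite("pics/w2z.png",cv2.resize(a[165:275,245:395],None,fx=5,fy=5,interpolation=cv2.INTER_CUBIC))
```

```text
(no output)
```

View pics/w1z.png

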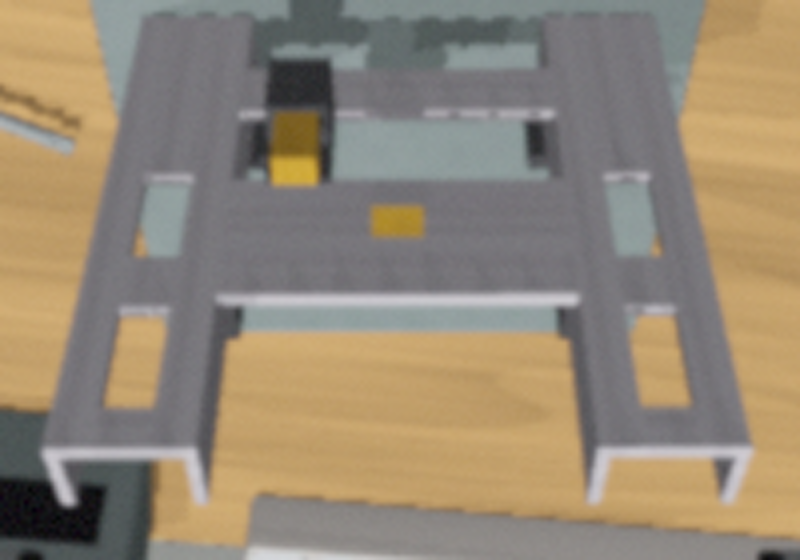

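View pics/w2z.png

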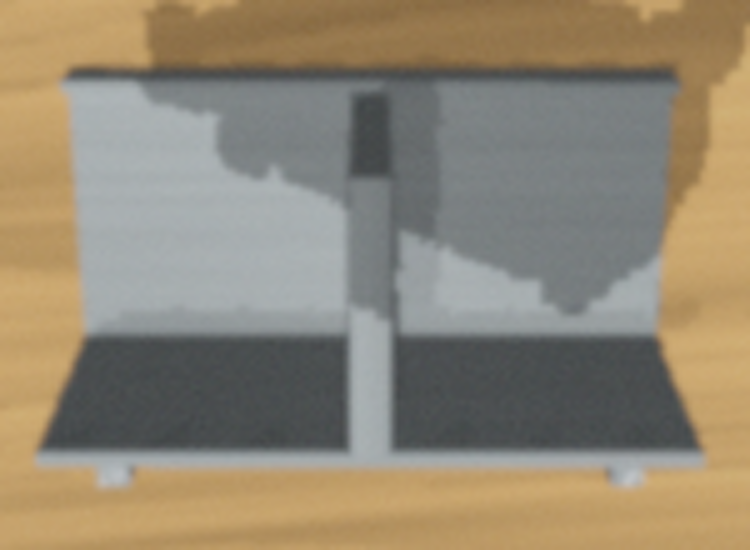

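```bash
cat > fit.py <<'E'
from h import *
from scipy.optimize import least_squares
def load(f):
    d=np.load(f); return ext("wrist",{"eef_pos":d["p"],"ee_rot":d["q"]})
def Rz(a): return np.array([[np.cos(a),-np.sin(a),0],[np.sin(a),np.cos(a),0],[0,0,1]])
w1=load("w1.npz"); w2=load("w2.npz")
L=[]; 
def a1(u,v,y,z): L.append((w1,(220+u/4,120+v/4),(0,y/1e3,z/1e3)))
for us,y in [((120,170),-65),((627,676),65)]:
    for u,s in zip(us,(-6.5,6.5)): a1(u,306,y+s,0)
for us,y in [((105,157),-65),((641,691),65)]:
    for u,s in zip(us,(-6.5,6.5)): a1(u,409,y+s,32)
for us,y in [((147,195),-65),((605,650),65)]:
    for u,s in zip(us,(-6.5,6.5)): a1(u,176,y+s,-50)
for u,y in ((43,-83),(198,-47),(598,47),(752,83)): a1(u,447,y,44)
Lw=list(L)
sc=ext("scene"); sd=ext("side")
Lf=[]
for s,d,y in zip([(323,208),(407,220),(640,279),(725,295)],[(425,236),(371,194),(225,88),(178,49)],(-83,-47,47,83)):
    Lf.append((sc,(225+s[0]/5,150+s[1]/5),(0,y/1e3,.044))); Lf.append((sd,(300+d[0]/6,130+d[1]/6),(0,y/1e3,.044)))
def go(L,x0,fz=None):
    def r(x):
        z=x[3] if fz is None else fz
        return np.concatenate([proj(c[0],c[1],Rz(x[2])@np.array(p)+[x[0],x[1],z])-uv for c,uv,p in L])
    s=least_squares(r,x0); e=r(s.x)
    cov=np.linalg.inv(s.jac.T@s.jac)*(e@e)/(len(e)-len(x0))
    print(s.x.round(4),"yaw",np.degrees(s.x[2]).round(2),"rms px",np.sqrt(np.mean(e**2)).round(2),"sd",np.sqrt(np.diag(cov)).round(4)); return s.x,e
if __name__=="__main__":
    for LL in (Lw,Lf,Lw+Lf): x,e=go(LL,[.589,.04,.15,.134])
    print(e.reshape(-1,2).round(1).tolist())
    B=[]
    def b(u,v,p): B.append((w2,(245+u/5,165+v/5),np.array(p)/1e3))
    b(350,178,(-41,-5,24));b(391,178,(-41,5,24));b(352,92,(-41,-5,-46));b(388,92,(-41,5,-46))
    for u,y in ((97,-69),(130,-61),(610,61),(643,69)): b(u,487,(49.5,y,3))
    x,e=go(B,[.45,-.17,0],fz=.05); print(e.reshape(-1,2).round(1).tolist())
    B2=[(sd,(300+160/6,225+228/6),np.array([-.041,0,.024])),(sc,(225+290/5,150+60/5),np.array([-.041,0,.024])),
     (sd,(300+232/6,225+517/6),np.array([-.046,-.08,-.05])),(sd,(300+76/6,225+205/6),np.array([-.046,.08,-.05]))]
    go(B2,[.45,-.17,0],fz=.05)
E
python3 fit.py
```

```text
[0.5868 0.041  0.1523 0.1341] yaw 8.73 rms px 0.4 sd [0.0004 0.0001 0.0025 0.0003]
[0.5886 0.0397 0.159  0.1335] yaw 9.11 rms px 0.52 sd [0.0006 0.0006 0.0089 0.0006]
[0.5877 0.041  0.1542 0.1334] yaw 8.83 rms px 0.55 sd [0.0003 0.0002 0.0032 0.0003]
[[0.5, 0.5], [0.6, 0.4], [-0.9, 0.3], [-0.6, 0.3], [-0.6, -0.4], [-0.2, -0.5], [-0.3, -0.6], [0.6, -0.6], [0.2, 0.1], [-0.4, 0.1], [-0.7, 0.0], [-0.7, 0.0], [0.7, 0.3], [0.1, 0.3], [-0.1, 0.2], [-0.4, 0.1], [0.5, -0.7], [-0.9, -0.6], [0.7, 0.9], [-1.5, -0.7], [-0.2, -0.4], [-0.4, -0.2], [0.8, 0.6], [-0.8, 0.2]]
[ 0.4546 -0.1749 -0.0887] yaw -5.08 rms px 0.21 sd [0.0001 0.0001 0.0017]
[[-0.4, 0.1], [0.4, 0.1], [-0.1, -0.3], [0.2, -0.3], [0.2, 0.1], [-0.1, 0.1], [0.1, 0.0], [-0.2, 0.0]]
[ 0.4575 -0.1758 -0.0874] yaw -5.01 rms px 0.66 sd [0.0011 0.0014 0.0174]
```

Stand fit: (0.587, 0.041), yaw 8.8°, slot edges at z ≈ 0.134. Bracket grip point: (0.4548, −0.175), yaw −5.1°. The independent views agree within about 3 mm. Next step is the grasp and lift.

Run:
```python
from h import *
q=tool(-5.08); p=np.array([.4548,-.1749,.12])
bot.move_l(p,rot=q,feed=.15)
print(bot.move_l([p[0],p[1],.0313],feed=.08,force_limit=8))
o=bot.get_obs(); print(o["t"],o["eef_pos"],o["ft_force"])
claw.gripper_to(.0,newtons=40); o=bot.get_obs(); print("grip",o["finger_gap"],o["ft_force"],o["eef_pos"])
claw.gripper_to(.0,newtons=110); bot.pause(.3); o=bot.get_obs(); print("grip",o["finger_gap"],o["ft_force"],o["eef_pos"])
np.savez("grasp.npz",p=o["eef_pos"],q=o["ee_rot"])
bot.move_l([p[0],p[1],.0313+.12],feed=.08)
bot.pause(.2);o=bot.get_obs(); print(o["t"],o["finger_gap"],o["ft_force"],o["ft_torque"],o["eef_pos"])
for n in ("scene","side","wrist"): cv2.imwrite(f"pics/{n}1.png",camera(n)[:,:,::-1])
```

```text
False
5.8 [ 0.45537791 -0.17518306  0.03183877] [ 0.22406123 -0.57813585 -0.14411328]
grip 0.009567536639895657 [ 0.37791608 -0.19001963  0.76936844] [ 0.45503426 -0.17511279  0.03149203]
grip 0.008634192694964092 [ 0.68935795 -0.58729186  4.09457872] [ 0.4552113  -0.17514671  0.03159557]
8.8417 0.008626892869579619 [-0.38630686 -0.50456594 -2.70622174] [ 0.02806726 -0.00203926  0.02424111] [ 0.45454077 -0.17478194  0.1508957 ]
```

View pics/side1.png

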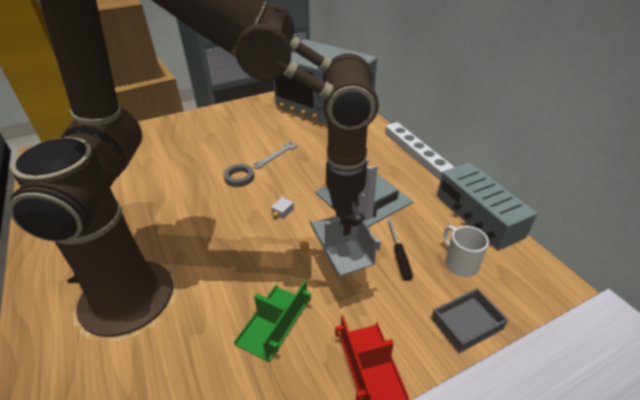

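View pics/wrist1.png

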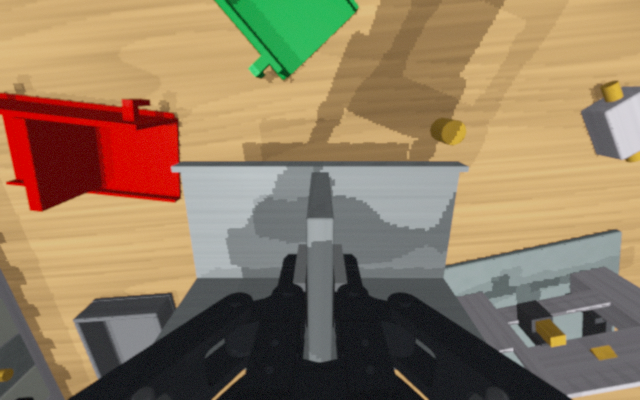

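The bracket is held. It's seen in the wrist view with its front edge at row 165 and the rib's top front edge at about (319,218). Checking it is level by comparing predicted and seen points.

Run:
```python
from h import *
g=np.load("grasp.npz")
# bracket grip pose in tool at grasp
Tg=np.eye(4);Tg[:3,:3]=Rm(g["q"]);Tg[:3,3]=g["p"]
Bw=np.eye(4);Bw[:3,:3]=R.from_euler('z',-5.08,degrees=True).as_matrix();Bw[:3,3]=[.4546,-.1749,.05]
TB=np.linalg.inv(Tg)@Bw; np.save("TB.npy",TB); print(TB.round(4))
m=camera_model("wrist");C=np.array(m["tool_from_camera"])
Ci=C
for p in [(-41,-5,24),(-41,5,24),(-41,-5,-46),(-41,5,-46),(-46,-80,-50),(-46,80,-50),(-46,-80,-46),(-46,80,-46)]:
    w=(TB@np.array([*(np.array(p)/1e3),1]))[:3]
    print(p,proj(m,C,w).round(1))
a=cv2.imread("pics/wrist1.png"); cv2.imwrite("pics/w3z.png",cv2.resize(a[155:235,165:475],None,fx=2.5,fy=2.5,interpolation=cv2.INTER_CUBIC))
cv2.imwrite("pics/w3y.png",cv2.resize(a[155:235,285:355],None,fx=7,fy=7,interpolation=cv2.INTER_CUBIC))
```

```text
[[-1.00e+00 -0.00e+00 -8.00e-04  6.00e-04]
 [-0.00e+00  1.00e+00 -4.00e-04  2.00e-04]
 [ 8.00e-04 -4.00e-04 -1.00e+00 -1.84e-02]
 [ 0.00e+00  0.00e+00  0.00e+00  1.00e+00]]
(-41, -5, 24) [304.1 218.7]
(-41, 5, 24) [332.1 218.7]
(-41, -5, -46) [309.9 171.2]
(-41, 5, -46) [327.3 171.2]
(-46, -80, -50) [180.9 161.3]
(-46, 80, -50) [456.3 161.1]
(-46, -80, -46) [177.9 162.7]
(-46, 80, -46) [459.2 162.5]
```

View pics/w3z.png

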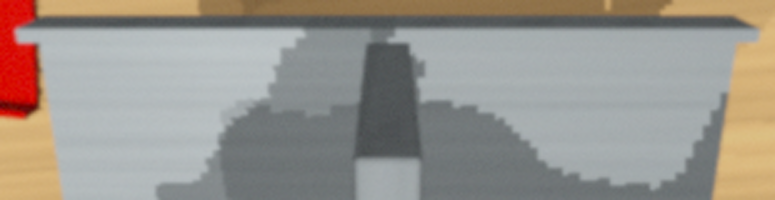

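View pics/w3y.png

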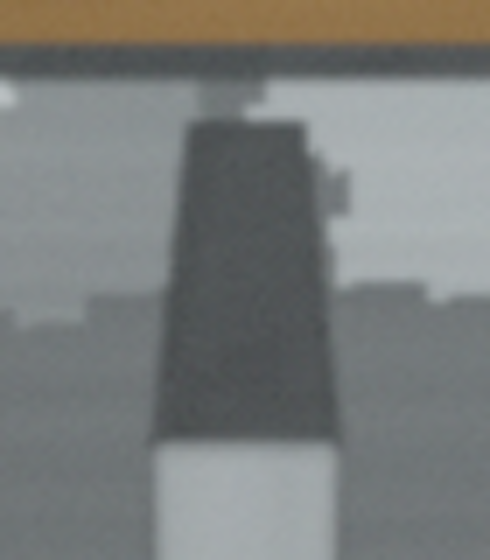

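```bash
cat >> h.py <<'E'
YAW=8.78; F=np.array([.5872,.041,0]); A=np.radians(YAW)
FX=np.array([np.cos(A),np.sin(A),0]); FY=np.array([-np.sin(A),np.cos(A),0])
def tcp(x,y,z):
    "TCP for bracket grip point at foot-frame x,y (mm), world z (mm)"
    g=F+FX*x/1e3+FY*y/1e3+np.array([0,0,z/1e3]); return g+FX*.0006-FY*.0006-np.array([0,0,.0184])
def where(o):
    g=o["eef_pos"]-FX*.0006+FY*.0006+np.array([0,0,.0184])-F
    return np.array([g@FX,g@FY,g[2]])*1e3
def fl(o): 
    f=o["ft_force"]; return np.array([f@FX,f@FY,f[2]]).round(2)
E
python3 - <<'E'
from h import *
bot.move_l(tcp(-100,0,160.8),rot=tool(YAW),feed=.12)
bot.move_l(tcp(-75,0,160.8),feed=.05)
bot.pause(.4)
o=bot.get_obs(); print(o["t"],where(o),fl(o),o["ft_torque"],o["finger_gap"])
np.savez("w4.npz",p=o["eef_pos"],q=o["ee_rot"])
for n in ("scene","side","wrist"): cv2.imwrite(f"pics/{n}4.png",camera(n)[:,:,::-1])
a=cv2.imread("pics/scene4.png"); cv2.imwrite("pics/scene4z.png",cv2.resize(a[150:270,245:405],None,fx=5,fy=5,interpolation=cv2.INTER_CUBIC))
a=cv2.imread("pics/side4.png"); cv2.imwrite("pics/side4z.png",cv2.resize(a[130:250,290:450],None,fx=5,fy=5,interpolation=cv2.INTER_CUBIC))
E
```

```text
11.8833 [-7.51391739e+01  3.90451477e-02  1.60815074e+02] [ 0.03  0.66 -2.5 ] [-0.01280633  0.05424588 -0.02500045] 0.00872433940821056
```

View pics/scene4z.png

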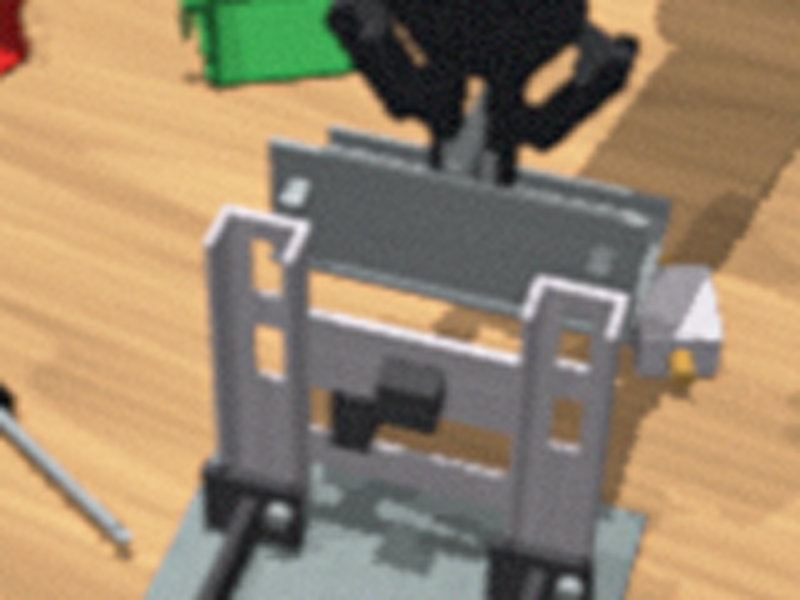

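View pics/side4z.png

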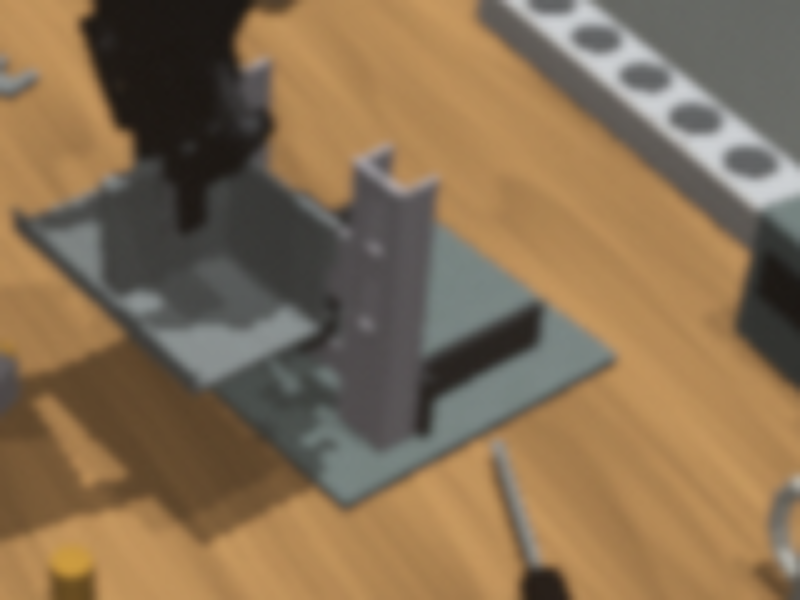

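View pics/wrist4.png

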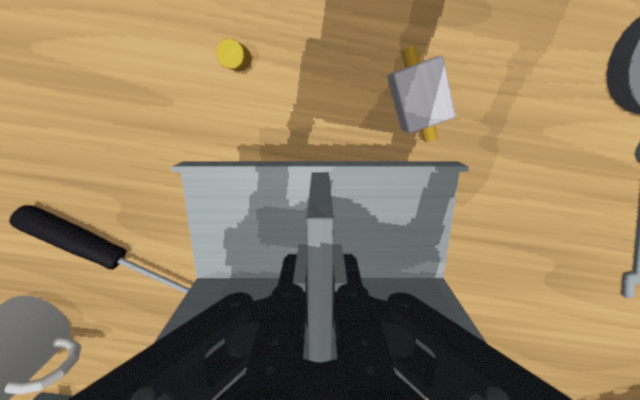

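The tabs show at about (295,190) and (600,260) in the zoomed scene view, in line with the slots. Quick check of the prediction in that view:

Run:
```python
from h import *
m,T=ext("scene"); a=cv2.imread("pics/scene4.png")
z=cv2.resize(a[180:230,285:385],None,fx=8,fy=8,interpolation=cv2.INTER_CUBIC)
def dot(p,c):
    u=proj(m,T,p); q=((u+.5-[285,180])*8).astype(int); cv2.circle(z,tuple(int(i) for i in q),3,c,-1); 
g=lambda x,y,zz: F+FX*(-75.1+x)/1e3+FY*y/1e3+np.array([0,0,(160.8+zz)/1e3])
for s in (-65,65):
    for dy in (-4,4):
        for zz in (3,-23): dot(g(49.5,s+dy,zz),(0,0,255))
for s in (-65,65):
    for dy in (-6.5,6.5):
        for zz in (0,32): dot(F+FY*(s+dy)/1e3+FX*.004+np.array([0,0,.1348+zz/1e3]),(0,255,0))
for y in (-80,80): dot(g(34,y,24),(255,0,0))
cv2.imwrite("pics/chk4.png",z)
```

```text
(no output)
```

View pics/chk4.png

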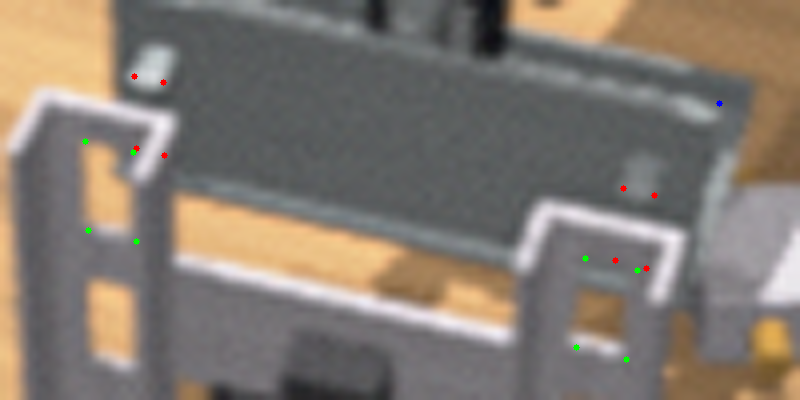

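Predicted tab and slot points match the picture within about 1 px. Inserting slowly, guarded by force.

Run:
```python
from h import *
o=bot.get_obs(); print(fl(o))
h=bot.move_l(tcp(-55,0,160.8),feed=.04,force_limit=5); o=bot.get_obs(); print(h,o["t"],where(o),fl(o))
if not h:
    h=bot.move_l(tcp(-35,0,160.8),feed=.012,force_limit=4); o=bot.get_obs(); print(h,o["t"],where(o),fl(o),o["ft_torque"])
for n in ("scene","side"): cv2.imwrite(f"pics/{n}5.png",camera(n)[:,:,::-1])
a=cv2.imread("pics/scene5.png"); cv2.imwrite("pics/scene5z.png",cv2.resize(a[150:270,245:405],None,fx=5,fy=5,interpolation=cv2.INTER_CUBIC))
```

```text
[-0.79  0.   -2.99]
False 12.6833 [-5.50983128e+01  5.30498528e-02  1.60602568e+02] [-0.52  0.33 -3.11]
True 13.8833 [-41.88328522   0.18479184 159.22751246] [ 0.38  0.4  -2.92] [ 0.02058348 -0.00388564 -0.01583666]
```

View pics/scene5z.png

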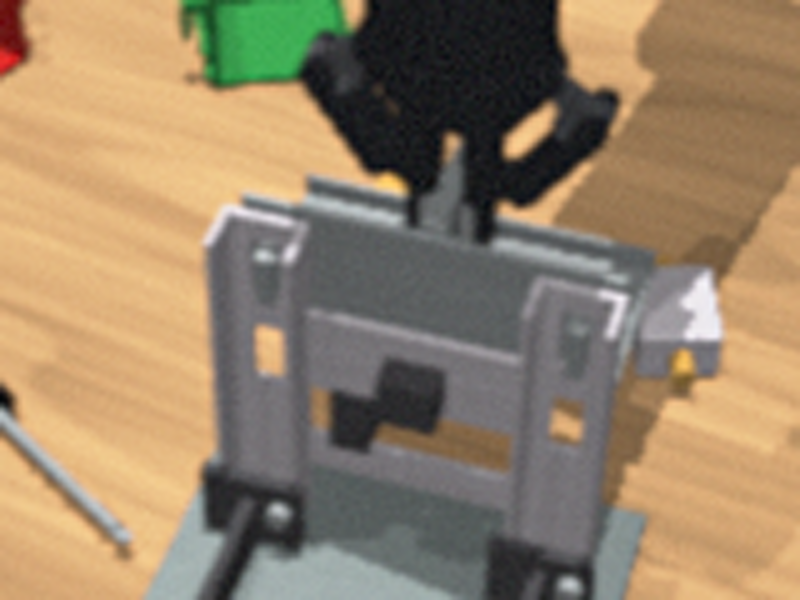

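Both tabs are through the top slots (scene zoom (268,265) and (578,345)). The stop came 3 mm earlier than predicted, so I'm checking whether it is the lip.

Run:
```python
from h import *
for i in range(2):
    bot.pause(.2); o=bot.get_obs(); print(o["t"],where(o),fl(o),o["ft_torque"].round(3))
h=bot.move_l(tcp(-35,0,160.8),feed=.01,force_limit=6); o=bot.get_obs(); print(h,o["t"],where(o),fl(o),o["ft_torque"].round(3))
bot.pause(.2); o=bot.get_obs(); print(o["t"],where(o),fl(o),o["ft_torque"].round(3))
```

```text
14.1833 [-42.88800646   0.29393048 158.34113021] [-0.19 -0.28 -2.02] [-0.013 -0.009  0.029]
14.3833 [-42.91041019   0.33492157 158.35950018] [-0.72  0.9  -1.91] [ 0.009 -0.085  0.05 ]
True 14.9667 [-41.43823895   0.35524779 157.95405753] [-0.18 -0.26 -4.  ] [ 0.     0.007 -0.078]
15.1667 [-42.22784237   0.45565348 156.9704304 ] [ 1.18  0.37 -2.84] [ 0.026 -0.297  0.099]
```

Run:
```python
from h import *
h=bot.move_l(tcp(-43,0,161),feed=.01,force_limit=8); bot.pause(.2); o=bot.get_obs(); print(h,o["t"],where(o),fl(o),o["ft_torque"].round(3))
# small explicit steps with readout
for x in (-42,-41,-40.5,-40,-39.5,-39,-38.5):
    h=bot.move_l(tcp(x,0,161),feed=.01); bot.pause(.1); o=bot.get_obs(); print(x,o["t"],where(o).round(2),fl(o),o["ft_torque"].round(3))
    if abs(fl(o)[0])>7: break
for n in ("scene","side"): cv2.imwrite(f"pics/{n}6.png",camera(n)[:,:,::-1])
a=cv2.imread("pics/scene6.png"); cv2.imwrite("pics/scene6z.png",cv2.resize(a[180:255,275:375],None,fx=8,fy=8,interpolation=cv2.INTER_CUBIC))
```

```text
False 15.9167 [-4.31984017e+01  2.11380821e-02  1.60885222e+02] [ 0.03 -0.69 -3.7 ] [-0.029 -0.026  0.004]
-42 16.2667 [-41.98  -0.   160.99] [ 0.17 -0.15 -2.61] [ 0.006  0.043 -0.006]
-41 16.6167 [-4.1000e+01 -1.0000e-02  1.6098e+02] [ 0.03  0.21 -3.58] [-0.026 -0.009 -0.03 ]
-40.5 16.9667 [-4.0510e+01 -2.0000e-02  1.6101e+02] [-0.93  0.27 -3.21] [-0.048 -0.017  0.031]
-40 17.3167 [-4.0240e+01  1.0000e-02  1.6091e+02] [-1.57  0.2  -2.14] [-0.061  0.145  0.017]
-39.5 17.6667 [-4.0150e+01  2.0000e-02  1.6079e+02] [-2.2   0.36 -1.55] [-0.119  0.422  0.166]
-39 18.0167 [-4.0020e+01  5.0000e-02  1.6075e+02] [-5.59 -1.17 -0.26] [-0.183  0.92   0.096]
-38.5 18.3667 [-4.0000e+01  7.0000e-02  1.6068e+02] [-5.94  0.17 -0.77] [-0.201  1.131  0.165]
```

View pics/scene6z.png

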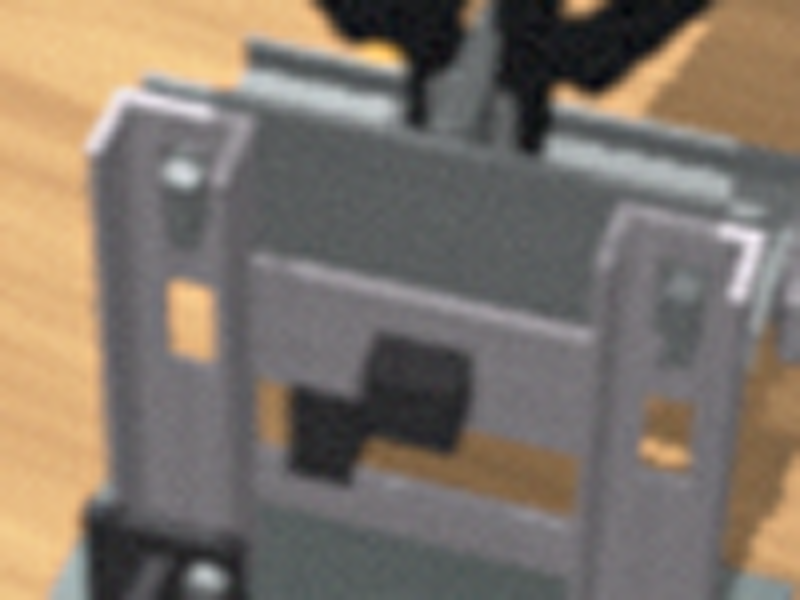

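The earlier stops were false triggers. True lip contact is at x ≈ −40.0 mm (6 N), which fits the prediction. Now easing off slightly and lowering in small, force-checked steps.

```bash
cat > low.py <<'E'
from h import *
import sys
def lower(x,y,z0,z1,step,stop,feed=.01,settle=.05):
    z=z0
    while z>z1:
        z=max(z1,z-step); bot.move_l(tcp(x,y,z),feed=feed,force_limit=15); bot.pause(settle)
        o=bot.get_obs(); f=fl(o); print(round(z,1),round(o["t"],2),where(o).round(2),f,o["ft_torque"].round(2))
        if f[2]+3>stop or np.hypot(f[0],f[1])>12: print("STOP"); return z
    return z
E
python3 - <<'E'
from low import *
bot.move_l(tcp(-40.7,0,161),feed=.01); bot.pause(.2); o=bot.get_obs(); print(where(o).round(2),fl(o),o["ft_torque"].round(2))
lower(-40.7,0,161,151,2,5)
E
```

```text
[-4.027e+01 -1.000e-02  1.611e+02] [-0.37  0.27 -4.26] [-0.01  0.27  0.05]
159 19.43 [-4.0310e+01 -2.0000e-02  1.5909e+02] [ 0.1   0.06 -3.83] [-0.04  0.09  0.06]
157 19.83 [-4.0410e+01 -5.0000e-02  1.5707e+02] [-0.31  0.64 -3.38] [ 0.   -0.03  0.01]
155 20.23 [-4.0580e+01 -3.0000e-02  1.5501e+02] [ 0.8   0.12 -4.  ] [ 0.01 -0.06 -0.05]
153 20.63 [-41.     0.   152.83] [-0.08 -0.11 -3.06] [-0.06  0.13  0.02]
151 21.03 [-4.1350e+01 -3.0000e-02  1.5121e+02] [-5.32 -1.    2.53] [-0.17  0.8  -0.03]
STOP
```

Run:
```python
from low import *
lower(-40.5,0,151,142,1,16)
o=bot.get_obs(); print(o["finger_gap"])
for n in ("scene","side","wrist"): cv2.imwrite(f"pics/{n}7.png",camera(n)[:,:,::-1])
```

```text
150 21.33 [-4.1140e+01 -2.0000e-02  1.5025e+02] [-5.3   0.3   3.88] [-0.18  0.85  0.01]
149 21.63 [-4.1160e+01 -4.0000e-02  1.4933e+02] [-5.37 -0.56  3.79] [-0.16  0.84  0.05]
148 21.93 [-4.1170e+01 -4.0000e-02  1.4839e+02] [-5.86  0.21  3.61] [-0.2   0.84  0.02]
147 22.23 [-4.1750e+01 -2.0000e-02  1.4685e+02] [-6.07 -0.24  2.03] [-0.18  0.91 -0.02]
146 22.53 [-4.1960e+01  6.0000e-02  1.4507e+02] [-4.78 -0.86 -1.4 ] [-0.34  0.94 -0.01]
145 22.83 [-4.1880e+01  1.0000e-01  1.4377e+02] [-5.04 -0.39 -6.01] [-0.42  0.95  0.04]
144 23.13 [-4.1260e+01  1.3000e-01  1.4317e+02] [-3.93 -0.71 -8.83] [-0.34  0.94 -0.02]
143 23.43 [-4.0660e+01  1.4000e-01  1.4274e+02] [-3.22 -0.31 -7.34] [-0.24  0.86 -0.08]
142 23.73 [-4.0120e+01  4.0000e-02  1.4227e+02] [-4.23 -0.08 -5.58] [-0.1   0.83  0.08]
0.008869205041857576
```

Run:
```python
import cv2
a=cv2.imread("pics/scene7.png"); cv2.imwrite("pics/scene7z.png",cv2.resize(a[180:255,275:375],None,fx=8,fy=8,interpolation=cv2.INTER_CUBIC))
a=cv2.imread("pics/side7.png"); cv2.imwrite("pics/side7z.png",cv2.resize(a[140:240,290:410],None,fx=6,fy=6,interpolation=cv2.INTER_CUBIC))
```

```text
(no output)
```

View pics/scene7z.png

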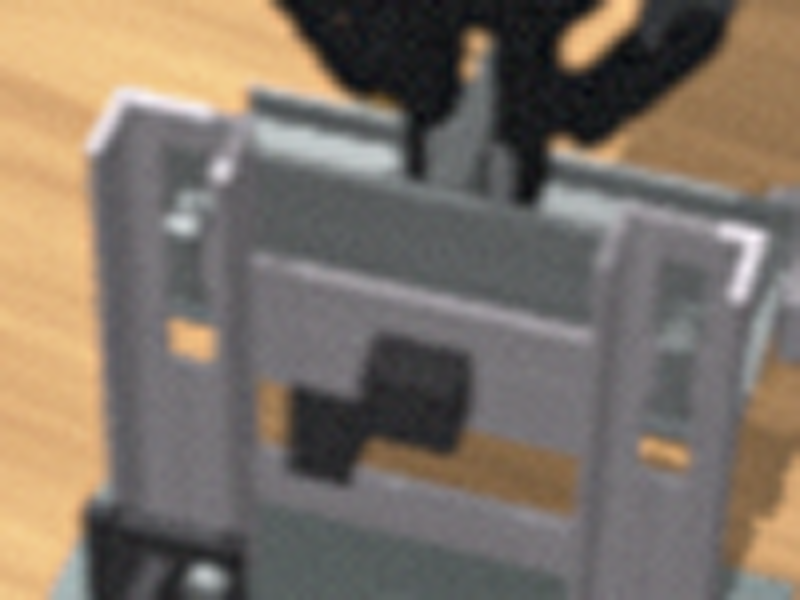

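View pics/side7z.png

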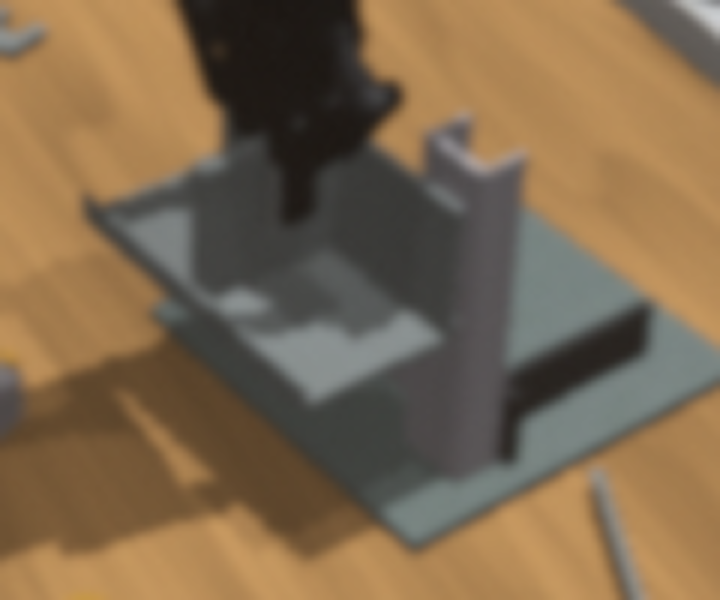

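View pics/wrist7.png

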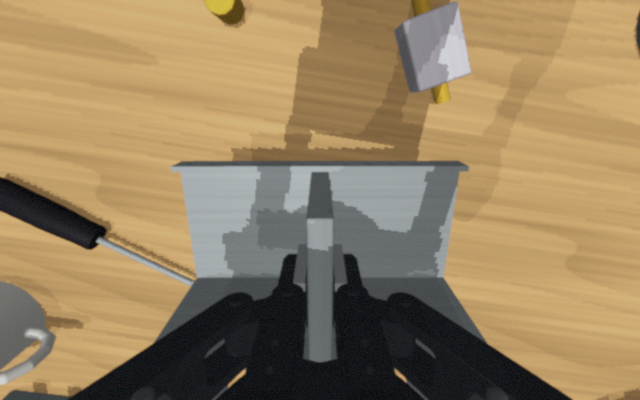

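The bracket is unmoved in the grip. It has passed the bolt's tip and hangs in the slots, with about 3 mm left. Pressing on to the seat.

Run:
```python
from low import *
lower(-40.5,0,142,132,.7,16)
for n in ("scene","side","wrist"): cv2.imwrite(f"pics/{n}8.png",camera(n)[:,:,::-1])
a=cv2.imread("pics/scene8.png"); cv2.imwrite("pics/scene8z.png",cv2.resize(a[180:255,275:375],None,fx=8,fy=8,interpolation=cv2.INTER_CUBIC))
```

```text
141.3 24.18 [-4.0120e+01 -3.0000e-02  1.4194e+02] [-5.67  0.95 -1.38] [-0.11  0.98  0.11]
140.6 24.48 [-4.0120e+01 -7.0000e-02  1.4139e+02] [-5.73  0.03 -0.89] [-0.05  0.98  0.15]
139.9 24.78 [-4.0140e+01 -3.0000e-02  1.4092e+02] [-5.49  0.9   1.48] [-0.16  1.04  0.09]
139.2 25.08 [-4.0150e+01 -4.0000e-02  1.4086e+02] [-7.98  1.32  5.4 ] [-0.12  1.27  0.07]
138.5 25.38 [-4.0150e+01 -6.0000e-02  1.4079e+02] [-9.13  0.68  6.49] [-0.16  1.42  0.08]
137.8 25.68 [-4.0180e+01 -3.0000e-02  1.4075e+02] [-11.29   1.91  10.53] [-0.14  1.67  0.1 ]
137.1 25.98 [-4.019e+01 -6.000e-02  1.407e+02] [-11.95   1.49  14.12] [-0.16  1.88  0.08]
STOP
```

View pics/scene8z.png

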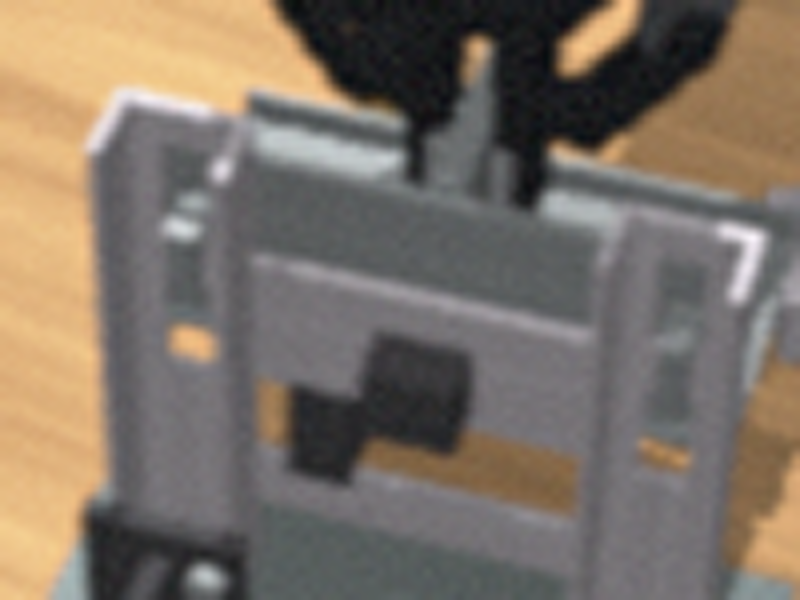

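Run:
```python
from low import *
for x,z in ((-41.5,137.1),(-42.5,137.1),(-42.5,136.5),(-42.5,136),(-42.5,135.5),(-42.5,135)):
    bot.move_l(tcp(x,0,z),feed=.008); bot.pause(.15); o=bot.get_obs(); f=fl(o); print(x,z,round(o["t"],2),where(o).round(2),f,o["ft_torque"].round(2),round(np.linalg.norm(f+[0,0,3]),1))
    if f[2]+3>20 or np.linalg.norm(f+[0,0,3])>26: break
o=bot.get_obs(); im=camera("wrist"); cv2.imwrite("pics/wrist9.png",im[:,:,::-1]); print(o["finger_gap"])
```

```text
-41.5 137.1 26.56 [-4.0190e+01 -7.0000e-02  1.4066e+02] [-9.64  2.22 11.94] [-0.04  1.56  0.1 ] 17.9
-42.5 137.1 26.98 [-4.0280e+01 -1.0000e-01  1.4059e+02] [-6.68  1.87  9.98] [0.05 1.24 0.04] 14.7
-42.5 136.5 27.38 [-4.0310e+01 -8.0000e-02  1.4054e+02] [-9.09  1.36 12.76] [-0.07  1.4   0.12] 18.2
-42.5 136 27.78 [-4.0260e+01 -1.0000e-01  1.4054e+02] [-10.55   0.94  15.46] [0.03 1.51 0.13] 21.3
-42.5 135.5 28.18 [-4.029e+01 -8.000e-02  1.405e+02] [-11.64   0.54  18.46] [0.01 1.66 0.13] 24.4
0.009097848010682141
```

View pics/wrist9.png

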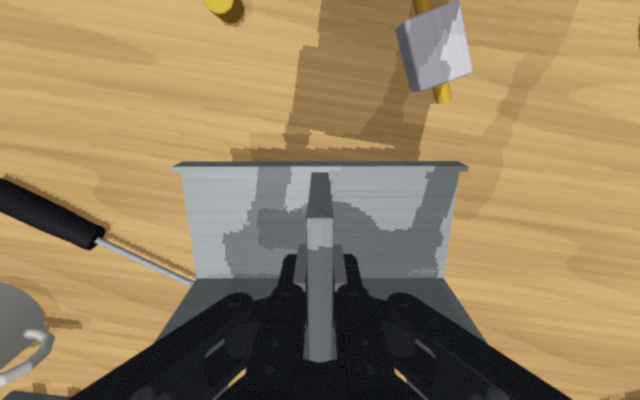

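Run:
```python
import cv2
a=cv2.imread("pics/wrist9.png"); cv2.imwrite("pics/w9y.png",cv2.resize(a[155:235,285:355],None,fx=7,fy=7,interpolation=cv2.INTER_CUBIC))
```

```text
(no output)
```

View pics/w9y.png

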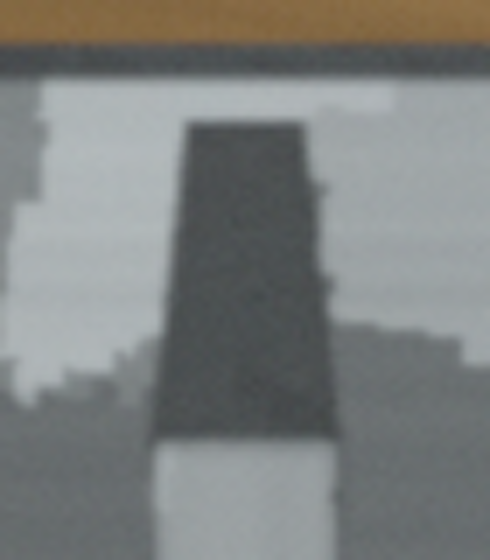

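Firm metal stop at grip z ≈ 140.5 (18–21 N pressed) with no slip in the grip. Unloading, then a light tug to feel whether the bolt holds.

Run:
```python
from low import *
for x,z in ((-41.2,138.5),(-40.5,140.2),(-40.3,141.2),(-40.3,142),(-40.3,142.8),(-40.3,143.5)):
    bot.move_l(tcp(x,0,z),feed=.008); bot.pause(.15); o=bot.get_obs(); f=fl(o); print(x,z,round(o["t"],2),where(o).round(2),f,o["ft_torque"].round(2))
    if f[2]+3<-5.5: break
```

```text
-41.2 138.5 28.94 [-4.026e+01 -7.000e-02  1.407e+02] [-7.61  1.44  6.34] [-0.14  1.18  0.11]
-40.5 140.2 29.48 [-4.0130e+01 -6.0000e-02  1.4098e+02] [-5.54  0.67  1.03] [-0.11  1.03  0.09]
-40.3 141.2 29.9 [-4.0110e+01 -6.0000e-02  1.4147e+02] [-5.03 -0.3  -1.06] [-0.1   0.93  0.16]
-40.3 142 30.3 [-4.015e+01 -7.000e-02  1.420e+02] [-3.62  0.31 -3.63] [-0.1   0.71  0.18]
-40.3 142.8 30.7 [-4.0140e+01 -1.0000e-02  1.4232e+02] [-1.57 -0.3  -8.2 ] [-0.15  0.27  0.05]
-40.3 143.5 31.1 [-4.0620e+01  5.0000e-02  1.4288e+02] [  0.69  -1.21 -15.05] [-0.13  0.12 -0.01]
```

The tug confirms the bolt is locked: the bracket stops at about 142.2 and holds 12 N. Pressing home again with less sideways load, then release.

Run:
```python
from low import *
for x,z in ((-41,142),(-42,141),(-43,140),(-43.5,139),(-44,138),(-44.5,137),(-45,136),(-45.5,135)):
    bot.move_l(tcp(x,0,z),feed=.008); bot.pause(.1); o=bot.get_obs(); f=fl(o); print(x,z,round(o["t"],2),where(o).round(2),f,o["ft_torque"].round(2))
    if f[2]+3>18 or np.linalg.norm(f+[0,0,3])>24: break
```

```text
-41 142 31.56 [-4.0720e+01  2.0000e-02  1.4257e+02] [-0.93 -0.29 -7.79] [-0.06  0.33  0.01]
-42 141 31.98 [-4.0790e+01 -1.1000e-01  1.4211e+02] [-0.9   0.37 -1.04] [ 0.08  0.03 -0.05]
-43 140 32.41 [-41.76  -0.32 140.72] [ 1.07 -0.01 -0.14] [-0.01 -0.41  0.03]
-43.5 139 32.8 [-41.76  -0.29 140.52] [0.52 0.67 5.38] [ 0.07 -0.51  0.08]
-44 138 33.19 [-41.76  -0.31 140.35] [-0.17  0.82  9.62] [ 0.12 -0.45  0.01]
-44.5 137 33.58 [-41.75  -0.3  140.2 ] [-1.25  1.68 13.24] [ 0.09 -0.38  0.08]
-45 136 33.98 [-41.72  -0.33 140.08] [-1.36  0.16 15.67] [ 0.15 -0.36  0.05]
```

Run:
```python
from low import *
bot.move_l(tcp(-42.2,0,139.2),feed=.01); bot.pause(.15); o=bot.get_obs(); print(round(o["t"],2),where(o).round(2),fl(o),o["ft_torque"].round(2))
claw.gripper_to(.03,newtons=40); o=bot.get_obs(); print(round(o["t"],2),where(o).round(2),fl(o),o["finger_gap"])
cv2.imwrite("pics/scene10.png",camera("scene")[:,:,::-1])
w=where(o); bot.move_l(tcp(w[0],w[1],w[2]+75),feed=.08)
q=tool(YAW,30); p=F-FX*.14; p[2]=.26; bot.move_l(p,rot=q,feed=.1); bot.pause(.1)
o=bot.get_obs(); im=camera("wrist"); print(o["t"],o["ft_force"]); np.savez("w10.npz",p=o["eef_pos"],q=o["ee_rot"]); cv2.imwrite("pics/w10.png",im[:,:,::-1])
for n in ("scene","side"): cv2.imwrite(f"pics/{n}11.png",camera(n)[:,:,::-1])
a=cv2.imread("pics/scene11.png"); cv2.imwrite("pics/scene11z.png",cv2.resize(a[170:245,275:375],None,fx=8,fy=8,interpolation=cv2.INTER_CUBIC))
a=im[:,:,::-1]; cv2.imwrite("pics/w10z.png",cv2.resize(a[80:260,200:440],None,fx=3.3,fy=3.3,interpolation=cv2.INTER_CUBIC))
```

```text
34.7 [-41.75  -0.3  140.58] [-1.3  -0.91  7.8 ] [-0.11 -0.2   0.01]
35.04 [-43.12   0.14 138.43] [-0.38 -0.55  0.07] 0.029684933113248258
37.5917 [-0.24408607  0.39289785  0.42067212]
```

View pics/scene11z.png

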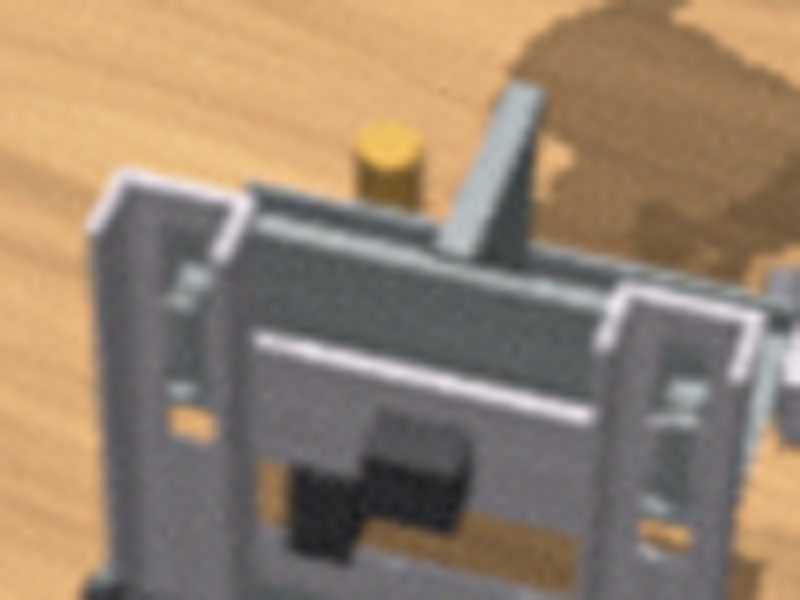

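View pics/w10z.png

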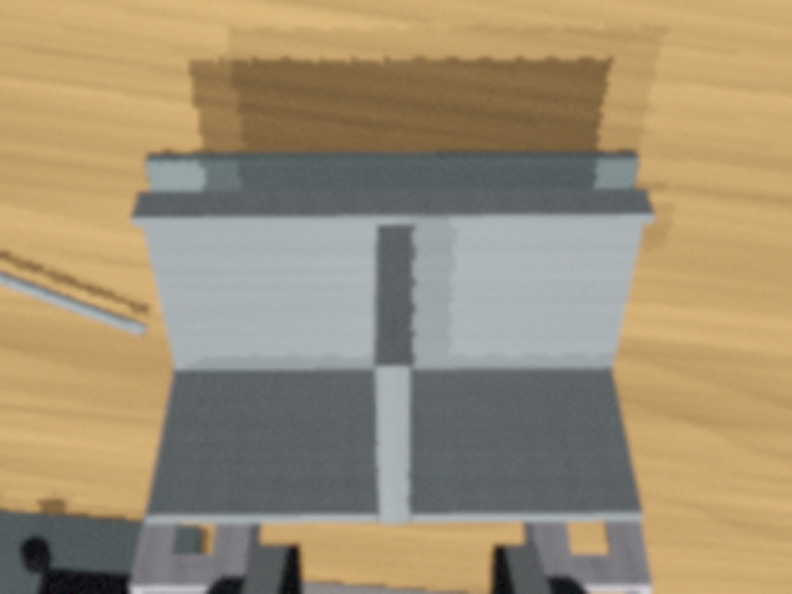

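View pics/side11.png

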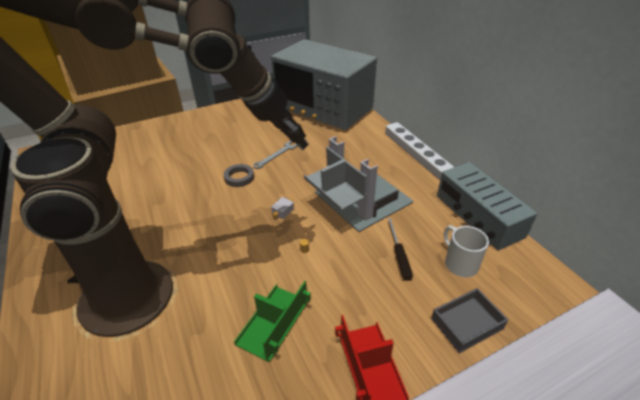

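Run:
```python
from h import *
from scipy.optimize import least_squares
d=np.load("w10.npz"); W=ext("wrist",{"eef_pos":d["p"],"ee_rot":d["q"]})
pts=[((376,366),(-41,-5,24)),((412,366),(-41,5,24)),((378,226),(-41,-5,-46)),((413,226),(-41,5,-46)),
 ]
uv=[np.array([200+u/3.3,80+v/3.3]) for (u,v),_ in pts]; P=[np.array(p)/1e3 for _,p in pts]
f0=[(147,152),(637,152)] # foot plate front? 
def Tb(x): # foot frame x,z,pitch
    return lambda p: F+FX*x[0]+FY*x[1]+np.array([0,0,x[2]])+R.from_euler('zy',[YAW+x[4],x[3]],degrees=True).apply(p)
def r(x): return np.concatenate([proj(*W,Tb(x)(p))-u for p,u in zip(P,uv)]+[[x[4]/.5, x[3]/3]])
s=least_squares(r,[-.0405,0,.14,0,0]); print(s.x, s.fun.round(2))
# predicted vs h
for z in (.1395,.1405,.142,.145):
    print(z,[ (np.array(proj(*W,Tb([-.0405,0,z,0,0])(p)))-[200,80]).__mul__(3.3).round(0).tolist() for p in P[::2]])
ms=ext("scene"); zz=cv2.imread("pics/scene11.png"); z8=cv2.resize(zz[170:245,275:375],None,fx=8,fy=8,interpolation=cv2.INTER_CUBIC)
def D(p,c):
    q=((proj(*ms,p)+.5-[275,170])*8).astype(int); cv2.circle(z8,(int(q[0]),int(q[1])),2,c,-1); return q
for z,c in ((.140,(0,0,255)),(.143,(255,0,0))):
    T=Tb([-.0405,0,z,0,0])
    for y in (-65,65):
        for p in ((49.5,y-4,3),(49.5,y+4,3),(49.5,y-4,-23),(49.5,y+4,-23)): D(T(np.array(p)/1e3),c)
for y in (-65,65):
    for a in (-6.5,6.5):
        for z in (-50,-18,0,32): D(F+FX*.004+FY*(y+a)/1e3+np.array([0,0,.135+z/1e3]),(0,255,0))
    for a in (-18,18): D(F+FY*(y+a)/1e3+np.array([0,0,.135+.044]),(0,255,255))
cv2.imwrite("pics/chk11.png",z8)
```

```text
[-9.99391243e-03  8.13407905e-04  1.07644152e-01 -1.32959727e+00
 -9.84049066e-04] [ 0.94  0.18 -0.25  0.14  0.68 -0.17 -1.47 -0.2  -0.   -0.44]
0.1395 [[373.0, 382.0], [376.0, 215.0]]
0.1405 [[373.0, 384.0], [376.0, 217.0]]
0.142 [[373.0, 389.0], [376.0, 220.0]]
0.145 [[373.0, 397.0], [376.0, 226.0]]
```

View pics/chk11.png

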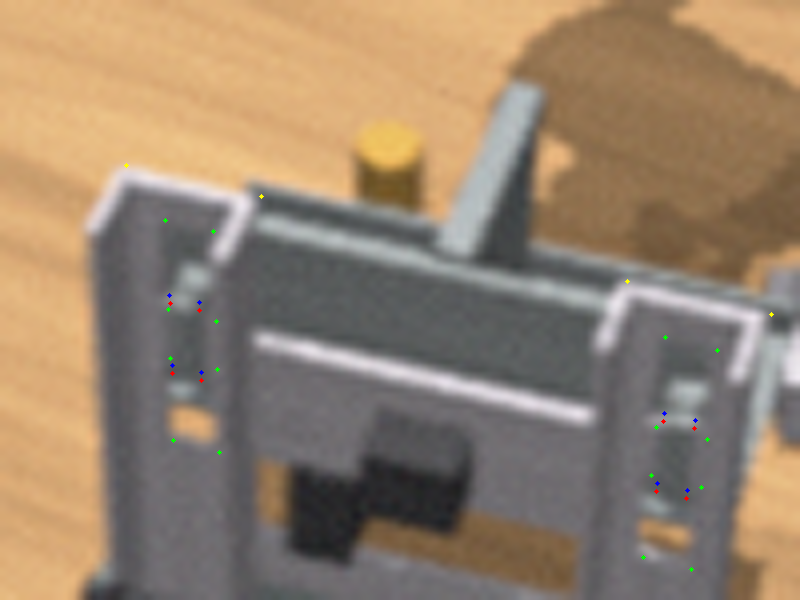

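Run:
```python
from h import *
d=np.load("w10.npz"); W=ext("wrist",{"eef_pos":d["p"],"ee_rot":d["q"]}); print(d["p"],Rm(d["q"]).round(3))
a=cv2.imread("pics/w10.png"); z=cv2.resize(a[80:270,200:440],None,fx=3.3,fy=3.3,interpolation=cv2.INTER_CUBIC)
def D(p,c):
    q=((proj(*W,p)+.5-[200,80])*3.3).astype(int); cv2.circle(z,(int(q[0]),int(q[1])),3,c,-1)
B=lambda p,x=-40.5,zz=140: F+FX*(x+p[0])/1e3+FY*p[1]/1e3+np.array([0,0,(zz+p[2])/1e3])
for p in [(-41,-5,24),(-41,5,24),(-41,-5,-46),(-41,5,-46),(-46,-80,-50),(-46,80,-50),(34,-80,24),(34,80,24),(30,-80,-46),(30,80,-46)]: D(B(p),(0,0,255))
for y in (-65,65):
    for s in (-18,18): D(F+FY*(y+s)/1e3+np.array([0,0,.179]),(0,255,255))
    for s in (-6.5,6.5): D(F+FY*(y+s)/1e3+np.array([0,0,.167]),(0,255,0))
# foot plate corners? 
for x in (-100,-60,-50): D(F+FX*x/1e3+np.array([0,0,0.0]),(255,0,255))
cv2.imwrite("pics/chk10.png",z)
```

```text
[0.4493425  0.01966916 0.26001174] [[-0.856 -0.153  0.494]
 [-0.132  0.988  0.076]
 [-0.5    0.    -0.866]]
```

View pics/chk10.png

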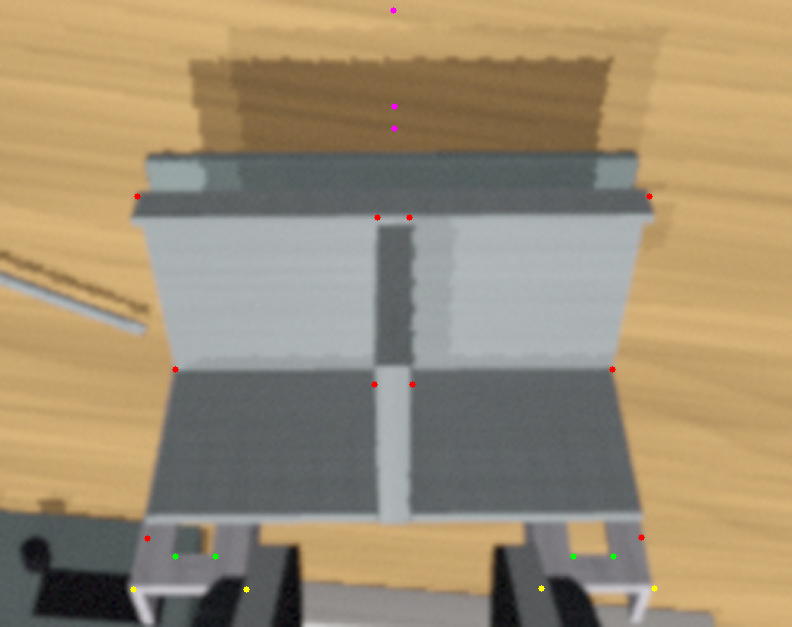

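The seated bracket looks slightly different from the level prediction: the rib top is about 5 px off, while the floor/plate junction matches. I'll build the landmark model from the bench view, where it is known to be level, and then fit pitch and height here.

```bash
cat > pitch.py <<'E'
from h import *
from scipy.optimize import least_squares
def load(f):
    d=np.load(f); return ext("wrist",{"eef_pos":d["p"],"ee_rot":d["q"]})
W2=load("w2.npz")
z=lambda u,v:np.array([245+u/5,165+v/5])
B2=lambda p: np.array([.4546,-.1749,.05])+R.from_euler('z',-5.08,degrees=True).apply(np.array(p)/1e3)
# rows in w2z of landmarks (col 370 = centre; ends)
lm={"lipbot":((66,71),(677,71),-46,None),"junction":((88,335),(655,335),30,-46),"platetop_rear":((37,465),(703,465),34,None),"platetop_front":((42,452),(700,452),30,None)}
for k,(l,r,x,zz) in lm.items():
    for h in ((-50,-46) if zz is not None or k=="lipbot" else (10,16,20,24,28)):
        print(k,x,h,[(((proj(*W2,B2((x,s*80,h)))-[245,165])*5).round(0)).tolist() for s in (-1,1)],"seen",l,r)
E
python3 pitch.py
```

```text
lipbot -46 -50 [[70.0, 66.0], [671.0, 67.0]] seen (66, 71) (677, 71)
lipbot -46 -46 [[68.0, 70.0], [674.0, 71.0]] seen (66, 71) (677, 71)
junction 30 -50 [[88.0, 326.0], [654.0, 326.0]] seen (88, 335) (655, 335)
junction 30 -46 [[85.0, 333.0], [656.0, 332.0]] seen (88, 335) (655, 335)
platetop_rear 34 10 [[46.0, 445.0], [696.0, 445.0]] seen (37, 465) (703, 465)
platetop_rear 34 16 [[41.0, 457.0], [700.0, 457.0]] seen (37, 465) (703, 465)
platetop_rear 34 20 [[37.0, 466.0], [704.0, 466.0]] seen (37, 465) (703, 465)
platetop_rear 34 24 [[34.0, 474.0], [707.0, 474.0]] seen (37, 465) (703, 465)
platetop_rear 34 28 [[30.0, 483.0], [711.0, 483.0]] seen (37, 465) (703, 465)
platetop_front 30 10 [[45.0, 431.0], [697.0, 430.0]] seen (42, 452) (700, 452)
platetop_front 30 16 [[40.0, 443.0], [702.0, 443.0]] seen (42, 452) (700, 452)
platetop_front 30 20 [[36.0, 451.0], [705.0, 451.0]] seen (42, 452) (700, 452)
platetop_front 30 24 [[33.0, 460.0], [709.0, 459.0]] seen (42, 452) (700, 452)
platetop_front 30 28 [[29.0, 468.0], [712.0, 468.0]] seen (42, 452) (700, 452)
```

```bash
cat > pf.py <<'E'
from pitch import load
from h import *
from scipy.optimize import least_squares
W=load("w10.npz")
pts=[((376,366),(-41,-5,24)),((412,366),(-41,5,24)),((378,226),(-41,-5,-46)),((413,226),(-41,5,-46)),
((174,369),(30,-80,-46)),((613,369),(30,80,-46)),((145,522),(34,-80,20)),((642,522),(34,80,20)),((138,192),(-46,-80,-49)),((650,192),(-46,80,-49))]
uv=[np.array([200+u/3.3,80+v/3.3]) for (u,v),_ in pts]; P=[np.array(p)/1e3 for _,p in pts]
def r(x,drop=()):
    g=F+FX*x[0]+FY*x[1]+np.array([0,0,x[2]]); M=R.from_euler('ZYX',[YAW+x[4],x[3],x[5]],degrees=True)
    return np.concatenate([proj(*W,g+M.apply(p))-u for i,(p,u) in enumerate(zip(P,uv)) if i not in drop])
for drop in ((),(0,1),(2,3),(0,1,2,3),(8,9)):
    s=least_squares(r,[-.04,0,.14,0,0,0],args=(drop,)); x=s.x
    c=np.sqrt(np.diag(np.linalg.inv(s.jac.T@s.jac))*(s.fun@s.fun)/(len(s.fun)-6))
    print(drop,(x*[1e3,1e3,1e3,1,1,1]).round(2),"sd",(c*[1e3,1e3,1e3,1,1,1]).round(2)); print(s.fun.reshape(-1,2).round(1).tolist())
E
python3 pf.py | grep -v seen
```

```text
() [-4.0820e+01  5.6000e-01  1.3858e+02 -3.2400e+00 -1.6000e-01  2.0000e-02] sd [1.89 0.58 1.84 0.91 0.62 0.64]
[[-0.1, 0.7], [0.3, 0.8], [0.2, -3.7], [-0.9, -3.6], [0.7, 1.1], [-0.5, 1.2], [0.8, 0.7], [-0.6, 0.8], [0.9, 0.9], [-0.8, 1.1]]
(0, 1) [-40.01   0.76 139.76  -0.18  -0.36  -0.2 ] sd [2.01 1.06 2.04 1.95 1.08 1.17]
[[0.3, -2.9], [-0.7, -2.9], [0.4, -0.1], [-0.5, 0.0], [1.2, 1.3], [-1.0, 1.3], [0.1, 1.6], [0.2, 1.8]]
(2, 3) [-4.3310e+01  4.8000e-01  1.3963e+02 -2.8600e+00 -1.2000e-01 -0.0000e+00] sd [0.32 0.1  0.29 0.14 0.1  0.1 ]
[[-0.2, 0.1], [0.2, 0.1], [0.2, 0.1], [-0.1, 0.1], [0.2, 0.2], [-0.1, 0.2], [0.1, -0.4], [-0.2, -0.3]]
(0, 1, 2, 3) [-4.3170e+01  5.0000e-01  1.3975e+02 -2.5100e+00 -1.4000e-01 -3.0000e-02] sd [0.37 0.25 0.33 0.35 0.22 0.23]
[[0.2, -0.0], [-0.1, 0.0], [0.3, 0.3], [-0.2, 0.3], [-0.0, -0.3], [-0.1, -0.2]]
(8, 9) [-3.8370e+01  5.6000e-01  1.3669e+02 -3.6200e+00 -2.0000e-01  6.0000e-02] sd [2.69 0.67 2.46 1.02 0.74 0.75]
[[0.0, 0.7], [0.3, 0.7], [0.3, -2.9], [-0.9, -2.9], [1.3, 1.5], [-1.1, 1.8], [1.4, 0.5], [-1.3, 0.8]]
```

Dropping the rib's foot, which the front lip may hide, the fit is 0.1–0.4 px and says the bracket sags about 2.9° front-down, roughly the hooks' clearance. I want a direct look at the pin from low in front, so I'm checking reach first.

Run:
```python
from h import *
print(bot.get_obs()["t"])
m=camera_model("wrist")
for tilt in (50,55,60,65):
  for dx in (-.13,-.16,-.19):
    for z in (.075,.09):
        p=F+FX*dx+FY*(-.0); p[2]=z; j=bot.ik(p,tool(YAW,tilt)); 
        Tc=Rm(tool(YAW,tilt))@m["tool_from_camera"][:3,3]+p
        print(tilt,dx,z,None if j is None else j.round(2),"cam",Tc.round(3))
# bystanders on bench seen in w4
d=np.load("w4.npz"); W=ext("wrist",{"eef_pos":d["p"],"ee_rot":d["q"]})
for u in ((231,54),(422,95)): print("byst",plane(*W,u,.028).round(3))
```

```text
37.7417
50 -0.13 0.075 None cam [ 0.297 -0.003  0.103]
50 -0.13 0.09 None cam [ 0.297 -0.003  0.118]
50 -0.16 0.075 None cam [ 0.268 -0.008  0.103]
50 -0.16 0.09 None cam [ 0.268 -0.008  0.118]
50 -0.19 0.075 None cam [ 0.238 -0.012  0.103]
50 -0.19 0.09 None cam [ 0.238 -0.012  0.118]
55 -0.13 0.075 None cam [ 0.296 -0.003  0.089]
55 -0.13 0.09 None cam [ 0.296 -0.003  0.104]
55 -0.16 0.075 None cam [ 0.266 -0.008  0.089]
55 -0.16 0.09 None cam [ 0.266 -0.008  0.104]
55 -0.19 0.075 None cam [ 0.236 -0.012  0.089]
55 -0.19 0.09 None cam [ 0.236 -0.012  0.104]
60 -0.13 0.075 None cam [ 0.295 -0.003  0.074]
60 -0.13 0.09 None cam [ 0.295 -0.003  0.089]
60 -0.16 0.075 None cam [ 0.265 -0.008  0.074]
60 -0.16 0.09 None cam [ 0.265 -0.008  0.089]
60 -0.19 0.075 None cam [ 0.236 -0.013  0.074]
60 -0.19 0.09 None cam [ 0.236 -0.013  0.089]
65 -0.13 0.075 None cam [ 0.296 -0.003  0.06 ]
65 -0.13 0.09 None cam [ 0.296 -0.003  0.075]
65 -0.16 0.075 None cam [ 0.266 -0.008  0.06 ]
65 -0.16 0.09 None cam [ 0.266 -0.008  0.075]
65 -0.19 0.075 None cam [ 0.236 -0.012  0.06 ]
65 -0.19 0.09 None cam [ 0.236 -0.012  0.075]
byst [ 0.413 -0.055  0.028]
byst [0.42  0.098 0.028]
```

A low view of the pin is out of reach. Instead I'll feel with shut fingers: press gently on top of the rib right at the back plate, and see how high it stands and whether it still gives.

```bash
cat >> h.py <<'E'
def ft(x,y,z): return F+FX*x/1e3+FY*y/1e3+np.array([0,0,z/1e3])
E
python3 - <<'E'
from h import *
claw.gripper_to(0,newtons=60)
bot.move_l(ft(-16,0,205),rot=tool(YAW),feed=.15)
bot.move_l(ft(-16,0,173),feed=.05); bot.pause(.2)
o=bot.get_obs(); b=fl(o); print(round(o["t"],2),o["eef_pos"][2],b)
z=173
while z>158:
    z-=1; bot.move_l(ft(-16,0,z),feed=.012); bot.pause(.05); o=bot.get_obs(); d=o["eef_pos"]-F; print(z,round(o["t"],2),round(d@FX*1e3,2),round(o["eef_pos"][2]*1e3,2),fl(o)-b)
    if (fl(o)-b)[2]>15: break
cv2.imwrite("pics/scene12.png",camera("scene")[:,:,::-1])
E
```

```text
40.19 0.17343038412843562 [ 1.01 -0.84  0.44]
172 40.49 -16.01 172.03 [-1.24  1.11 -0.32]
171 40.79 -16.07 170.92 [-0.28  0.47  0.01]
170 41.09 -16.03 169.92 [-0.89 -0.25  0.22]
169 41.39 -16.01 168.98 [-1.14  0.5  -0.82]
168 41.69 -16.04 167.95 [-1.43  0.53 -0.76]
167 41.99 -16.04 166.96 [-1.44 -0.04 -1.42]
166 42.29 -16.03 165.95 [-0.39  0.8  -0.47]
165 42.59 -16.04 164.93 [-0.64  0.32 -0.72]
164 42.89 -16.02 163.96 [-0.5   1.15 -0.76]
163 43.19 -15.82 163.4 [-1.51  0.47  2.82]
162 43.49 -15.79 163.21 [-3.1   0.92  6.75]
161 43.79 -15.76 163.1 [-6.29  1.33 10.78]
160 44.09 -15.73 163.04 [-6.88  1.01 14.53]
159 44.39 -15.69 162.97 [-8.73  1.07 18.11]
```

Contact came at 163.5 mm. The fully home rib top should be about 163.6–164, and it didn't give beyond arm compliance under 18 N. So the bracket is seated. Retreating, one last look, then handing in.

Run:
```python
from h import *
bot.move_l(ft(-16,0,205),feed=.06)
bot.move_l(ft(-120,0,270),rot=tool(YAW,20),feed=.15); bot.pause(.3)
o=bot.get_obs(); print(o["t"],o["ft_force"].round(2))
for n in ("scene","side","wrist"): cv2.imwrite(f"pics/{n}13.png",camera(n)[:,:,::-1])
a=cv2.imread("pics/scene11.png").astype(int); b=cv2.imread("pics/scene13.png").astype(int)
print("bracket-area diff scene11 vs 13:",np.abs(a-b)[195:240,280:375].mean().round(2))
s=cv2.imread("pics/side13.png"); cv2.imwrite("pics/side13z.png",cv2.resize(s[130:230,290:420],None,fx=6,fy=6,interpolation=cv2.INTER_CUBIC))
```

```text
46.625 [-0.75  0.12 -0.58]
bracket-area diff scene11 vs 13: 4.05
```

View pics/side13z.png

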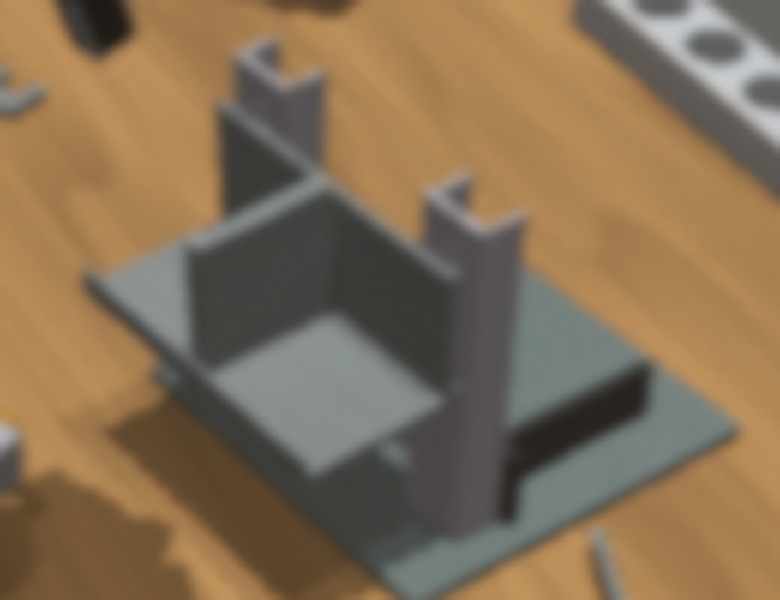

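View pics/scene13.png

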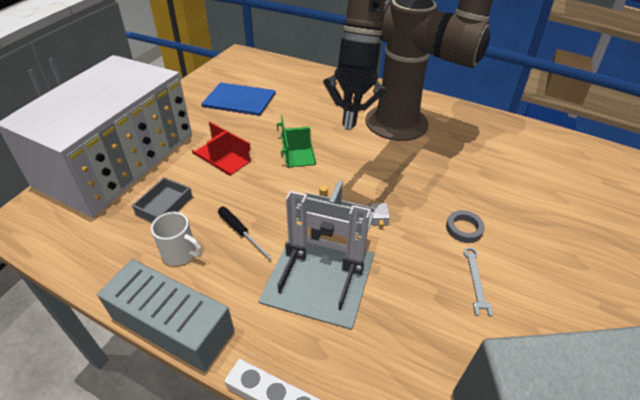

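The side view shows the bracket seated squarely on both uprights. The scene view shows every bystander where it was, and the gripper is clear. Handing in.

```bash
python3 -c "
from plant import bot
bot.job_done(); print(bot.get_obs()['t'])"
```

```text
the job is handed in; nothing more can be done
the job is handed in; nothing more can be done
```

I gripped the bracket by its rib and hooked both tabs into the top slots, feeling for lip contact at about 6 N. I then pressed it down past the sprung bolt onto the slot edges, released it, and handed in at about 47 s of the 64 s allowed. The largest force I read was about 24 N, from readings between steps rather than continuous logging.

**Checks that agreed:**
- **Seat:** pressing gave a firm stop at about the predicted height. After release, a press with shut fingers on the rib met it at 163.5 mm against 163.6–164 mm expected when home, with no give up to 18 N.
- **Lock:** before releasing, a light upward tug of about 12 N was held by the bolt, with about 2 mm of play. I then pressed the bracket home again.
- **Surroundings:** the last pictures show the bracket square on both uprights, the other things where they were, and the gripper clear.

**Checks that were missing or disagreed:**
- **Telltale pin:** I could not see it, because a low enough camera view was out of reach. That it is fully down is inferred from the height alone.
- **Level:** a camera fit after release gave about 2–3° of front-down sag, roughly what the hooks' clearance allows. That fit left out the rib's foot, which did not match. With every point in, it gave 3.2°, and without the rib's top edge about 0°, so level is not proven. I did not correct it.
- **Insertion:** the first two force-limited stops were false triggers, so I repeated the insertion in small steps.

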